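# Set the ticket straightedge and crack open a stuck counter showcase

## Robot

A 6-joint arm with a two-finger parallel gripper is mounted at the origin on the work surface. World frame = base frame: x ahead of the robot, y to its left, z up, the work surface at z = 0. Lengths are in m, angles in degrees, forces in N, time in s.
With the tool pointing down it reaches from about 0.275 to 0.825 m from the base axis. Payload 4.9 kg.
Tool frame: the origin (TCP) lies midway between the tips of the shut fingers; the grasp point (between the pads) lies 19 mm behind it; z points along the fingers, y is the line along which they close (so a half turn about z gives the same grasp; the last joint's range is limited). The gripper opens to 85 mm and grips with 20 to 120 N. Pads are 22 mm wide; open, the fingers measure 114 mm over their backs; the gripper's body (76 mm by 85 mm) begins 54 mm behind the grasp point. The pads swing forward as they close: fully open they stand 13 mm farther back than shut.
Start: joints at [56.196, 18.69, -11.035, 60.275, 0, 82.311], TCP at [0.242, 0.494, 0.194] pointing down, gripper open.
Joint ranges: [-152.03, 152.03], [-55.5, 102.48], [-74.3, 77.21], [-110.64, 120.58], [-84.22, 78.4], [-180, 180]. Speed limits (degrees/s): [147.25, 147.25, 180, 180, 180, 180].

## Interface

Orientations are given as [roll, pitch, yaw] about the fixed x, y, z axes, in that order (R = Rz(yaw) Ry(pitch) Rx(roll)).
In Python, from rig import robot gives the robot as it stands.
- The arm moves only by the tool apply_moves, never from a script. Its argument "plan" is a list of rows, each an object of numbers: "ax", "ay", "az": the turn, a rotation vector about the tool's x, y, z in degrees; "x", "y", "z": the shift along the tool's x, y, z in m; "jaw": the finger opening in m, from 0 to 0.0854. A call has exactly 5 rows; each row shifts and turns the commanded pose from where the row before left it, along the tool's axes as they then stand; what a row does not reach is not made up. A row lasts 1/10 s, in which the tool goes at most 50 mm and 8.59 degrees, less where a joint would pass 70% of its speed; a pose out of reach is approached as far as the arm can. A call is refused whole if a number of a shift passes 0.05 or a number of a turn 8.59, either way. A call with a gripper value outside its range is refused whole. The fingers move at their own pace and stop on an object; "squeeze" is the grip in N (left out, the last holds). Time passes only in rows, so rows that do not move let the fingers close, or fill a call up. It gives the time, the measured TCP pose, the force, the opening and the grip force at its end, in the units of the state.
- robot.read_state(): the state, without advancing time (a new reading comes with each control period).
- robot.camera(name): name is "side" or "top" or "wrist"; returns a dict with "img" (480x640x3 uint8, red, green, blue), "K" (3x3 intrinsics, pixels), "dist" ([k1, k2, p1, p2, k3] as OpenCV has them; the pictures are not rectified), "position" and "orientation" of the camera in the world; the wrist camera has in their place "hand_eye" (4x4, takes a point from camera to tool coordinates, whose origin is the TCP and whose axes are the flange's). Camera axes: x right, y down, z forward; pixel columns grow to the right and rows downward; lengths in m; the calibration is good to about 2 mm. A picture is of the moment at which its call begins: read the wrist's pose just before it. There is no depth.
- robot.job_done(): hands the job in; it is judged then, once.
Trained networks look in the newest picture that a camera, given by its name, has taken for a name from the list of things; names that differ only in an ending like _2 or _b are one class to them, and where a whole thing is asked for, a point or a joint stands for the part that bears it (a point fixed in the world has none). Each returns a list of dicts, best first, with "confidence" (0 to 1); they miss things now and then, are a little off and sometimes report something else, mostly with a low value. They report only what shows in the picture. A call takes as long as a camera call.
- robot.spot_in(thing, camera): "at" ([column, row] in pixels, amid what is visible of it).
The state is a dict: "time_s": time; "joints": joint angles; "dq": joint speeds; "joint_efforts": joint torques, N m; "eef_pos": TCP position; "orientation": TCP orientation; "wrist_force": force on the tool from outside, world axes, zero at the start; "ft_torque": the same for the moment, N m; "grip_width": finger opening in m; "finger_force": force on a finger pad.
Only numpy, scipy, OpenCV 4.12 (cv2) and the standard library are available. Lean on these libraries where they do the work, as an engineer would, in place of code of your own. Each camera call takes 0.05 s, during which the arm holds its last target. There are 200 camera calls.

## Task

We are ticketing the flat counter showcase: take the aluminium straightedge off its lid and lay it flat on the rug with the ruling edge flush along the front of the case, ready for lining up the price tickets. Then take the lid by its handle, pull until the stuck seal lets go, and hold the lid just ajar, about 5 cm at the front edge, so that I can slip a ticket inside: do not fling it wide or let it slam, and finish still holding it by the handle. Leave the other goods where they stand and do not drop the straightedge.

Things in the scene. Friction and masses are not known exactly. Their poses are not given: they have to be found in the camera images.
- case: the counter showcase, fixed: a dark wooden tray 260 mm deep (its x), 380 wide (its y), 46 high, with a 4 mm black rubber seal on its rim and a framed clear lid 14 mm thick (lid top 64 mm above the rug). Origin: centre of its underside, on the thin rug, whose top is the work surface. Its plain upright front, by the lid handle, faces its own -x; the hinge is along its +x rim.
- case_front (a point): point at the foot of the case's front face, in the middle of its width, on the rug; axes as the case (front face normal is -x, the face runs along y)
- lid (a joint): opening of the lid, rad: 0 shut, growing as the front edge, 260 mm from the back hinge, rises (0.19 rad = 50 mm). The 0.7 kg lid falls shut if let go. Its tight rubber seal resists: the upward pull needed at the handle climbs to a peak of 13 to 24 N within the first 2 to 5 mm, then falls away; from 15 mm on only the lid's weight is left (4 N at the handle). Swings to 1.3 rad.
- lid_hinge (a point): middle of the hinge line, at the back rim of the case 50 mm above the rug (level with the lid's underside); the lid turns about its y axis
- lid_handle (a point): steel D-handle on the front rail of the lid: a round bar 10 mm thick, 100 mm long between its two posts, along the lid's y. Origin: middle of the bar's axis, 40 mm above the lid's top face (104 mm above the rug when shut), 19 mm behind the front face of the case and 241 mm in front of the hinge line. Turns with the lid.
- edge_rib (a point): centre of the red grip rib of the straightedge, 13 mm above its underside. The plate is 70 mm wide (x), 300 long (y), 4 thick, 0.24 kg; its ruling edge with black graduations is the +x edge, 54 mm from this point. The rib is 10 mm wide, 260 long (along y), its top 22 mm above the underside. It starts flat on the lid, ruling edge away from the lid's handle.
- edge_left (a point): +y end of the straightedge's ruling edge, at its underside
- edge_right (a point): -y end of the straightedge's ruling edge, at its underside
- candlestick: bystander: brass candlestick, 84 mm across the foot, 150 mm high, origin under its centre
- vase: bystander: green glass bud vase, 72 mm across, 135 mm high, origin under its centre
- clock: bystander: red twin-bell alarm clock, 90 mm wide, 42 mm deep, 130 mm high, origin under its centre
- ticket_box: bystander: open wooden box of blank price tickets, 85 x 110 mm, 56 mm high, origin under its centre
- straightedge: the straightedge itself; origin at the centre of its underside, x across it towards the ruling edge (35 mm away), y along it

How it is judged (in metres and radians):
On the way, in this order (a step that is already met when the one before it is completed fails the run):
1. the straightedge lies flat on the rug, released, its ruling edge flush along the front of the case, the lid still shut (x of edge_left in the frame of case_front between -0.0035 and 0.0025 m and height (world z) of each of edge_left, edge_right below 0.003 m and x of edge_right in the frame of case_front between -0.0035 and 0.0025 m and y of edge_rib in the frame of case_front between -0.08 and 0.08 m and height (world z) of edge_rib below 0.016 m and contact force between the fingers and straightedge below 0.1 N and value of joint lid below 0.02 rad), for 0.2 s.
2. the seal has let go and the lid is lifted clear of it by the handle (value of joint lid above 0.07 rad and contact force between the fingers and lid above 1 N and distance between the grasp point and lid_handle below 0.04 m), for 0.1 s.
At the end, for the whole second after the job is handed in: The lid is held still 30 to 70 mm open at the front (0.115 to 0.275 rad) by the fingers on its handle, nothing else carrying it; the straightedge lies flat on the rug, ruling edge within 3.5 mm of the case's front at both ends and centred within 80 mm; other goods undisturbed (x of edge_left in the frame of case_front between -0.0035 and 0.0025 m and height (world z) of each of edge_left, edge_right below 0.003 m and x of edge_right in the frame of case_front between -0.0035 and 0.0025 m and y of edge_rib in the frame of case_front between -0.08 and 0.08 m and height (world z) of edge_rib below 0.016 m and value of joint lid between 0.115 and 0.275 rad and velocity of joint lid between -0.05 and 0.05 rad/s and contact force between the fingers and lid above 1 N and contact force between each of candlestick, vase, clock, ticket_box, straightedge and lid below 0.1 N and contact force between the fingers and straightedge below 0.1 N and distance between the grasp point and lid_handle below 0.04 m and not (distance of any of candlestick, vase, clock, ticket_box from where it was at the start of the episode above 0.025 m or angle between any of candlestick, vase, clock, ticket_box's own z axis and vertical above 0.3 rad)); the arm keeps its last pose, push and grip.
It fails at once if the lid is flung wide (over 0.42 rad, 11 cm at the front) (value of joint lid above 0.42 rad).
It fails at once if the lid is let slam from ajar (falls faster than 2.2 rad/s) (velocity of joint lid below -2.2 rad/s).
It fails at once if the straightedge is dropped or thrown (linear speed of straightedge above 0.7 m/s and contact force between the fingers and straightedge below 0.1 N).
It fails at once if the candlestick, vase, clock or ticket box is pushed away (over 25 mm) or knocked over (distance of any of candlestick, vase, clock, ticket_box from where it was at the start of the episode above 0.025 m or angle between any of candlestick, vase, clock, ticket_box's own z axis and vertical above 0.3 rad).
It also fails if it takes over 58 s, if anything falls off the work surface, if the arm or the gripper's body presses on something with over 40 N, if the wrist force passes 120 N, or if a joint passes its speed limit or range.

## Working session

There is one attempt and no reset: what is moved stays moved. The work goes in short steps, Python scripts to look and compute and a tool call to move; the robot and the scene stay as the last step left them, time stands still between calls to the robot, and variables do not carry over. Pictures are saved under pics/ and viewed, at most 10 in all, crops included, and the job is handed in when it is done.

Besides the shell and the picture viewer there is one more tool, called after "Call:" as name(argument=value, ...), one argument or row to a line, values as JSON. apply_moves: Moves the arm, as the interface text tells. Its arguments: {"type":"object","properties":{"plan":{"type":"array","items":{"type":"object","properties":{"ax":{"type":"number"},"ay":{"type":"number"},"az":{"type":"number"},"x":{"type":"number"},"y":{"type":"number"},"z":{"type":"number"},"jaw":{"type":"number"}}}},"squeeze":{"type":"number"}},"required":["plan"]}

```bash
mkdir -p pics; ls
python3 - <<'E'
from rig import robot
import cv2,json
s=robot.read_state();print(s)
for n in("top","side"):
    c=robot.camera(n);cv2.imwrite(f"pics/{n}0.png",c["img"][:,:,::-1])
    print(n,c["K"],c["dist"],c["position"],c["orientation"])
    for t in("case","straightedge","edge_rib","edge_left","edge_right","lid_handle","case_front","lid_hinge","candlestick","vase","clock","ticket_box"):
        try: print(t,[(d["at"],round(d["confidence"],2)) for d in robot.spot_in(t,n)][:2])
        except Exception as e: print(t,e)
E
```

```text
pics
{'time_s': 0.0, 'joints': array([ 5.61952668e+01,  1.87321668e+01, -1.10913350e+01,  6.02757863e+01,
        6.41055482e-04,  8.23107921e+01]), 'dq': array([-0.04282612,  0.06118244,  0.0298036 ,  0.02375388, -0.0056753 ,
       -0.04908609]), 'joint_efforts': array([-1.14819490e-03, -4.43403161e+01,  2.62438542e+01,  1.55880419e-02,
       -2.03302038e-04, -3.98797198e-06]), 'eef_pos': array([0.24172468, 0.49331378, 0.19370646]), 'orientation': array([-1.79901690e+02, -1.39199950e-02,  1.53884462e+02]), 'wrist_force': array([-0.657328  , -0.31511818,  0.23514116]), 'ft_torque': array([-0.02406173,  0.03281054,  0.00206751]), 'finger_force': 0.0, 'grip_width': 0.08526120058113852}
top [[533.78926233   0.         318.91849764]
 [  0.         533.78926233 234.51747689]
 [  0.           0.           1.        ]] [-0.03716889  0.          0.          0.          0.        ] [0.44006733 0.02631014 1.04933247] [-1.68116471e+02 -7.88811167e-04 -8.50031633e+01]
case [([350.1, 240.0], 0.59)]
straightedge [([348.4, 237.8], 0.72), ([349.7, 216.3], 0.61)]
edge_rib [([350.7, 220.3], 0.69), (
[... 445 characters left out ...]
]
 [  0.           0.           1.        ]] [-0.03609121  0.          0.          0.          0.        ] [ 0.25634665 -0.61898696  0.76638611] [-132.79551703   -0.36586472  -27.47633231]
case [([373.7, 277.3], 0.79)]
straightedge [([382.9, 253.1], 0.83)]
edge_rib [([384.7, 253.3], 0.65)]
edge_left [([379.7, 253.8], 0.86)]
edge_right [([383.1, 255.4], 0.66), ([234.9, 224.4], 0.48)]
lid_handle [([374.2, 267.6], 0.86), ([235.2, 222.3], 0.36)]
case_front [([376.6, 277.7], 0.89), ([383.4, 253.4], 0.28)]
lid_hinge [([375.0, 266.1], 0.66)]
candlestick [([295.2, 192.4], 0.91)]
vase [([492.6, 343.3], 0.88), ([384.7, 252.8], 0.17)]
clock []
ticket_box [([236.9, 224.3], 0.71), ([380.8, 253.7], 0.51)]
```

View pics/top0.png

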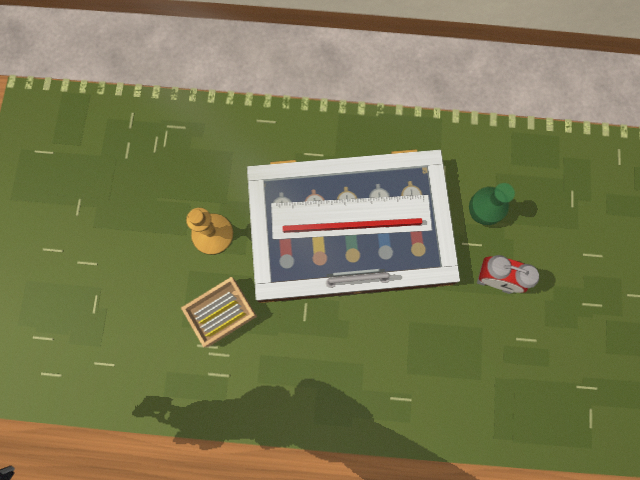

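View pics/side0.png

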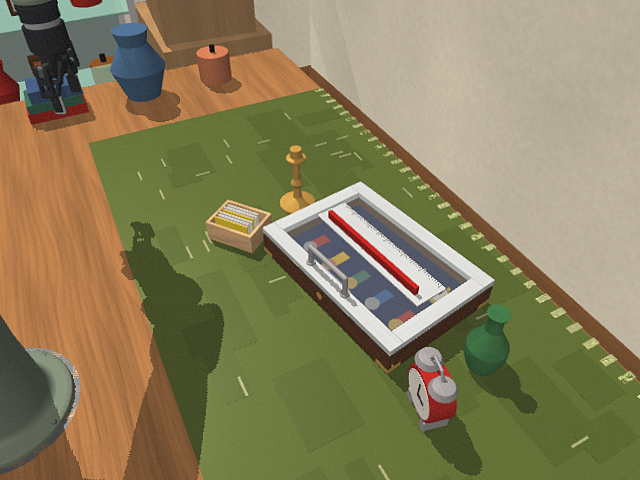

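The top view shows the case (lid corners near (248,167), (441,152), (458,281), (257,299)), with the straightedge on it (272,203)–(431,228). The ticket box corner is near the front-left at (253,315). The side view agrees with this.

```bash
cat > h.py <<'E'
import numpy as np,cv2
from scipy.spatial.transform import Rotation as R
from scipy.optimize import least_squares
from rig import robot
def cam(n):
    s=robot.read_state(); c=robot.camera(n)
    if "hand_eye" in c:
        T=np.eye(4);T[:3,:3]=R.from_euler("xyz",s["orientation"],degrees=True).as_matrix();T[:3,3]=s["eef_pos"]
        c["T"]=T@np.array(c["hand_eye"])
    else:
        T=np.eye(4);T[:3,:3]=R.from_euler("xyz",c["orientation"],degrees=True).as_matrix();T[:3,3]=c["position"];c["T"]=T
    return c
def proj(c,P):
    W=np.linalg.inv(c["T"]);return cv2.projectPoints(np.array(P,float).reshape(-1,3),cv2.Rodrigues(W[:3,:3])[0],W[:3,3],np.array(c["K"]),np.array(c["dist"]))[0][:,0]
def onz(c,px,z):
    u=cv2.undistortPoints(np.array(px,float).reshape(-1,1,2),np.array(c["K"]),np.array(c["dist"]))[:,0]
    d=np.c_[u,np.ones(len(u))]@c["T"][:3,:3].T;o=c["T"][:3,3]
    return o+d*((z-o[2])/d[:,2])[:,None]
def sub(c,px,w=4):
    g=cv2.cvtColor(c["img"],cv2.COLOR_RGB2GRAY)
    return cv2.cornerSubPix(g,np.array(px,np.float32).reshape(-1,1,2),(w,w),(-1,-1),(3,50,.01))[:,0]
def body(p,loc):  # p=x,y,yaw
    a,b=np.cos(p[2]),np.sin(p[2]);loc=np.array(loc,float)
    return np.c_[p[0]+a*loc[:,0]-b*loc[:,1],p[1]+b*loc[:,0]+a*loc[:,1],loc[:,2]]
E
python3 - <<'E'
from h import *
np.set_printoptions(precision=4,suppress=True)
L=[[.13,.19,.064],[.13,-.19,.064],[-.13,-.19,.064],[-.13,.19,.064]]
S=[[.035,.15,.068],[.035,-.15,.068],[-.035,-.15,.068],[-.035,.15,.068]]
px={"top":([(248,167),(441,152),(458,281),(257,299)],[(272,203),(428,195),(431,228),(274,238)]),
"side":([(358,183),(493,282),(391,355),(264,228)],None)}
C={n:cam(n) for n in px}
q={n:sub(C[n],px[n][0]) for n in px}
for n in q: print(n,q[n].ravel()); print(onz(C[n],q[n],.064))
for names in(["top"],["side"],["top","side"]):
    r=least_squares(lambda p:np.concatenate([(proj(C[n],body(p,L))-q[n]).ravel() for n in names]),[.5,0,0],loss="soft_l1")
    print(names,r.x,np.degrees(r.x[2]),r.fun.round(1))
t=C["top"];sq=sub(t,px["top"][1],3);print(sq.ravel())
r=least_squares(lambda p:(proj(t,body(p,S))-sq).ravel(),[.5,0,0]);print("SE",r.x,np.degrees(r.x[2]),r.fun.round(1))
print("rib",onz(t,[(283,228),(422,222)],.084))
print("box",onz(t,[(253,315),(236,279),(206,346)],.056))
print("clock",onz(t,[(480,282),(505,292)],.05),"candle",onz(t,[(211,235)],0), "vase",onz(t,[(490,207)],.03))
E
```

```text
top [247.1057 165.7271 440.2713 149.5101 459.5813 280.7413 255.739  299.6722]
[[ 0.7704  0.1951  0.064 ]
 [ 0.8367 -0.1775  0.064 ]
 [ 0.582  -0.2236  0.064 ]
 [ 0.5144  0.1496  0.064 ]]
side [359.8998 180.7405 494.2523 279.5026 389.302  356.1183 261.181  225.3854]
[[ 0.7696  0.197   0.064 ]
 [ 0.8365 -0.1773  0.064 ]
 [ 0.5756 -0.2306  0.064 ]
 [ 0.515   0.156   0.064 ]]
['top'] [ 0.6759 -0.0141  0.1777] 10.183792504948798 [-0.4  0.   0.3 -0.3  0.2  0.2 -0.2 -0. ]
['side'] [ 0.6744 -0.0138  0.1762] 10.093835845741362 [ 0.   0.3 -0.   0.4 -0.2 -4.2  0.2  1.9]
['top', 'side'] [ 0.6752 -0.0138  0.1766] 10.120998268586202 [-0.5  0.3  0.3  0.1  0.   0.7 -0.5  0.2  0.3  0.2  0.3  0.2  0.3 -4.4
  0.5  1.8]
[270.5906 203.4588 429.7708 196.6364 431.769  229.3888 272.2802 238.3329]
SE [ 0.6852 -0.0138  0.1376] 7.882545699224689 [ 0.9 -0.6 -1.4 -1.4  0.1  1.6  0.4  0.5]
rib [[ 0.6489  0.1114  0.084 ]
 [ 0.6828 -0.1449  0.084 ]]
box [[0.4865 0.1525 0.056 ]
 [0.5501 0.1916 0.056 ]
 [0.4229 0.2319 0.056 ]]
clock [[ 0.5849 -0.2658  0.05  ]
 [ 0.57   -0.3135  0.05  ]] candle [[0.6401 0.2617 0.    ]] vase [[ 0.7388 -0.2878  0.03  ]]
```

```bash
cat >> h.py <<'E'
import json
def plan(goal,yaw,n,jaw,start=None,rd=4):
    """rows for a straight move with the tool pointing down, rounded"""
    s=robot.read_state()
    p=np.array(s["eef_pos"]);r=R.from_euler("xyz",s["orientation"],degrees=True)
    if start: p=np.array(start[:3]);r=R.from_euler("xyz",[180,0,start[3]],degrees=True)
    g=np.array(goal,float);G=R.from_euler("xyz",[180,0,yaw],degrees=True);rows=[]
    for k in range(n,0,-1):
        d=np.round(r.inv().apply((g-p)/k),rd);a=np.round(np.degrees((r.inv()*G).as_rotvec())/k,2)
        p=p+r.apply(d);r=r*R.from_rotvec(np.radians(a))
        row=dict(zip(("x","y","z"),map(float,d)));row.update({f:float(v) for f,v in zip(("ax","ay","az"),a) if abs(v)>.004});row["jaw"]=jaw;rows.append(row)
    for i in range(0,n,5): print(json.dumps(rows[i:i+5]))
E
python3 - <<'E'
from h import *
plan([.645,-.0165,.26],97.7,20,.04)
E
```

```text
[{"x": -0.0293, "y": -0.014, "z": -0.0033, "az": 2.81, "jaw": 0.04}, {"x": -0.03, "y": -0.0126, "z": -0.0033, "az": 2.81, "jaw": 0.04}, {"x": -0.0306, "y": -0.0111, "z": -0.0033, "az": 2.81, "jaw": 0.04}, {"x": -0.0311, "y": -0.0096, "z": -0.0033, "az": 2.81, "jaw": 0.04}, {"x": -0.0315, "y": -0.0081, "z": -0.0033, "az": 2.81, "jaw": 0.04}]
[{"x": -0.0318, "y": -0.0065, "z": -0.0033, "az": 2.81, "jaw": 0.04}, {"x": -0.0321, "y": -0.0049, "z": -0.0033, "az": 2.81, "jaw": 0.04}, {"x": -0.0323, "y": -0.0034, "z": -0.0033, "az": 2.81, "jaw": 0.04}, {"x": -0.0325, "y": -0.0018, "z": -0.0033, "az": 2.81, "jaw": 0.04}, {"x": -0.0325, "y": -0.0002, "z": -0.0033, "az": 2.81, "jaw": 0.04}]
[{"x": -0.0325, "y": 0.0014, "z": -0.0033, "az": 2.81, "jaw": 0.04}, {"x": -0.0324, "y": 0.003, "z": -0.0032, "az": 2.81, "jaw": 0.04}, {"x": -0.0322, "y": 0.0046, "z": -0.0033, "az": 2.81, "jaw": 0.04}, {"x": -0.0319, "y": 0.0062, "z": -0.0032, "az": 2.81, "jaw": 0.04}, {"x": -0.0316, "y": 0.0077, "z": -0.0033, "az": 2.81, "jaw": 0.04}]
[{"x": -0.0312, "y": 0.0093, "z": -0.0032, "az": 2.81, "jaw": 0.04}, {"x": -0.0307, "y": 0.0108, "z": -0.0033, "az": 2.81, "jaw": 0.04}, {"x": -0.0301, "y": 0.0123, "z": -0.0032, "az": 2.81, "jaw": 0.04}, {"x": -0.0294, "y": 0.0137, "z": -0.0033, "az": 2.8, "jaw": 0.04}, {"x": -0.0287, "y": 0.0152, "z": -0.0032, "az": 2.81, "jaw": 0.04}]
```

Call:
apply_moves(
  plan=[
    {"x":-0.029,"y":-0.014,"z":-0.004,"az":2.8,"jaw":0.04},
    {"x":-0.03,"y":-0.013,"z":-0.004,"az":2.8,"jaw":0.04},
    {"x":-0.031,"y":-0.011,"z":-0.004,"az":2.8,"jaw":0.04},
    {"x":-0.031,"y":-0.01,"z":-0.004,"az":2.8,"jaw":0.04},
    {"x":-0.031,"y":-0.008,"z":-0.004,"az":2.8,"jaw":0.04},
  ],
)

```text
schema error: expected keys ax, ay, az, x, y, z, jaw
```

Call:
apply_moves(
  plan=[
    {"x":-0.032,"y":-0.006,"z":-0.004,"az":2.8,"jaw":0.04},
    {"x":-0.032,"y":-0.005,"z":-0.004,"az":2.8,"jaw":0.04},
    {"x":-0.032,"y":-0.003,"z":-0.004,"az":2.8,"jaw":0.04},
    {"x":-0.032,"y":-0.002,"z":-0.004,"az":2.8,"jaw":0.04},
    {"x":-0.032,"y":0,"z":-0.004,"az":2.8,"jaw":0.04},
  ],
)

```text
schema error: expected keys ax, ay, az, x, y, z, jaw
```

Call:
apply_moves(
  plan=[
    {"x":-0.032,"y":0.001,"z":-0.003,"az":2.8,"jaw":0.04},
    {"x":-0.032,"y":0.003,"z":-0.003,"az":2.8,"jaw":0.04},
    {"x":-0.032,"y":0.005,"z":-0.003,"az":2.8,"jaw":0.04},
    {"x":-0.032,"y":0.006,"z":-0.003,"az":2.8,"jaw":0.04},
    {"x":-0.032,"y":0.008,"z":-0.003,"az":2.8,"jaw":0.04},
  ],
)

```text
schema error: expected keys ax, ay, az, x, y, z, jaw
```

Call:
apply_moves(
  plan=[
    {"x":-0.031,"y":0.009,"z":-0.002,"az":2.8,"jaw":0.04},
    {"x":-0.031,"y":0.011,"z":-0.002,"az":2.8,"jaw":0.04},
    {"x":-0.03,"y":0.012,"z":-0.002,"az":2.8,"jaw":0.04},
    {"x":-0.029,"y":0.014,"z":-0.002,"az":2.8,"jaw":0.04},
    {"x":-0.029,"y":0.015,"z":-0.002,"az":2.8,"jaw":0.04},
  ],
)

```text
schema error: expected keys ax, ay, az, x, y, z, jaw
```

Run:
```python
from h import *
c=cam("wrist");cv2.imwrite("pics/w1.png",c["img"][:,:,::-1])
s=robot.read_state();print(s["eef_pos"],s["orientation"],s["wrist_force"],s["time_s"])
S=[[.035,.15,.068],[.035,-.15,.068],[-.035,-.15,.068],[-.035,.15,.068]]
print(proj(c,body([.685,-.0138,.134],S)).round(0).tolist())
print(proj(c,[[.6489,.1114,.086],[.6828,-.1449,.086]]).round(0).tolist())
```

```text
[0.242079   0.49384679 0.1944501 ] [-1.79995206e+02  1.12825419e-03  1.53887097e+02] [-0.01147746 -0.78933339 -0.32189048] 1.45
[[241.0, 607.0], [108.0, 644.0], [77.0, 624.0], [209.0, 583.0]]
[[202.0, 606.0], [86.0, 638.0]]
```

View pics/w1.png

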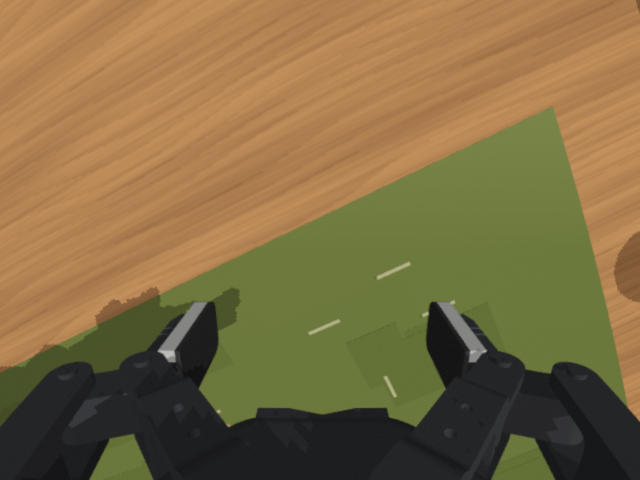

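The calls were refused because every key must be present, so the arm has not moved. The picture shows only rug and table between the open fingers. I'm resending with full keys.

Call:
apply_moves(
  plan=[
    {"x":-0.029,"y":-0.014,"z":-0.004,"ax":0,"ay":0,"az":2.8,"jaw":0.04},
    {"x":-0.03,"y":-0.013,"z":-0.004,"ax":0,"ay":0,"az":2.8,"jaw":0.04},
    {"x":-0.031,"y":-0.011,"z":-0.004,"ax":0,"ay":0,"az":2.8,"jaw":0.04},
    {"x":-0.031,"y":-0.01,"z":-0.004,"ax":0,"ay":0,"az":2.8,"jaw":0.04},
    {"x":-0.031,"y":-0.008,"z":-0.004,"ax":0,"ay":0,"az":2.8,"jaw":0.04},
  ],
)

```text
time_s: 1.95
eef_pos: [0.3429, 0.365, 0.2148]
orientation: [180.0, 0.0, 139.8]
wrist_force: [0.8, 0.4, -1.5]
grip_width: 0.0402
finger_force: 0.0
```

Call:
apply_moves(
  plan=[
    {"x":-0.032,"y":-0.006,"z":-0.004,"ax":0,"ay":0,"az":2.8,"jaw":0.04},
    {"x":-0.032,"y":-0.005,"z":-0.004,"ax":0,"ay":0,"az":2.8,"jaw":0.04},
    {"x":-0.032,"y":-0.003,"z":-0.004,"ax":0,"ay":0,"az":2.8,"jaw":0.04},
    {"x":-0.032,"y":-0.002,"z":-0.004,"ax":0,"ay":0,"az":2.8,"jaw":0.04},
    {"x":-0.032,"y":0,"z":-0.004,"ax":0,"ay":0,"az":2.8,"jaw":0.04},
  ],
)

```text
time_s: 2.45
eef_pos: [0.4435, 0.239, 0.2348]
orientation: [180.0, 0.0, 125.8]
wrist_force: [-0.8, 0.7, 0.6]
grip_width: 0.0395
finger_force: 0.0
```

Call:
apply_moves(
  plan=[
    {"x":-0.032,"y":0.001,"z":-0.003,"ax":0,"ay":0,"az":2.8,"jaw":0.04},
    {"x":-0.032,"y":0.003,"z":-0.003,"ax":0,"ay":0,"az":2.8,"jaw":0.04},
    {"x":-0.032,"y":0.005,"z":-0.003,"ax":0,"ay":0,"az":2.8,"jaw":0.04},
    {"x":-0.032,"y":0.006,"z":-0.003,"ax":0,"ay":0,"az":2.8,"jaw":0.04},
    {"x":-0.032,"y":0.008,"z":-0.003,"ax":0,"ay":0,"az":2.8,"jaw":0.04},
  ],
)

```text
time_s: 2.95
eef_pos: [0.5442, 0.112, 0.2497]
orientation: [180.0, -0.0, 111.8]
wrist_force: [0.3, 0.4, 0.0]
grip_width: 0.04
finger_force: 0.0
```

Call:
apply_moves(
  plan=[
    {"x":-0.031,"y":0.009,"z":-0.002,"ax":0,"ay":0,"az":2.8,"jaw":0.04},
    {"x":-0.031,"y":0.011,"z":-0.002,"ax":0,"ay":0,"az":2.8,"jaw":0.04},
    {"x":-0.03,"y":0.012,"z":-0.002,"ax":0,"ay":0,"az":2.8,"jaw":0.04},
    {"x":-0.029,"y":0.014,"z":-0.002,"ax":0,"ay":0,"az":2.8,"jaw":0.04},
    {"x":-0.029,"y":0.015,"z":-0.002,"ax":0,"ay":0,"az":2.8,"jaw":0.04},
  ],
)

```text
time_s: 3.45
eef_pos: [0.6451, -0.0151, 0.2595]
orientation: [180.0, -0.0, 97.8]
wrist_force: [-0.1, 0.2, 0.3]
grip_width: 0.0395
finger_force: 0.0
```

```bash
sed -i 's/ if abs(v)>.004//' h.py
python3 - <<'E'
from h import *
c=cam("wrist");cv2.imwrite("pics/w2.png",c["img"][:,:,::-1])
s=robot.read_state();print(s["eef_pos"],s["orientation"],s["wrist_force"],s["time_s"])
S=[[.035,.15,.068],[.035,-.15,.068],[-.035,-.15,.068],[-.035,.15,.068]]
print(proj(c,body([.685,-.0138,.134],S)).round(0).tolist())
print(proj(c,[[.6489,.1114,.086],[.6828,-.1449,.086]]).round(0).tolist())
E
```

```text
[ 0.64782434 -0.0198152   0.25906129] [179.90468146   0.19297359  97.45727807] [ 0.61134393 -2.86544727 -0.83881484] 3.5
[[402.0, 57.0], [386.0, 338.0], [326.0, 338.0], [328.0, 56.0]]
[[346.0, 77.0], [340.0, 330.0]]
```

View pics/w2.png

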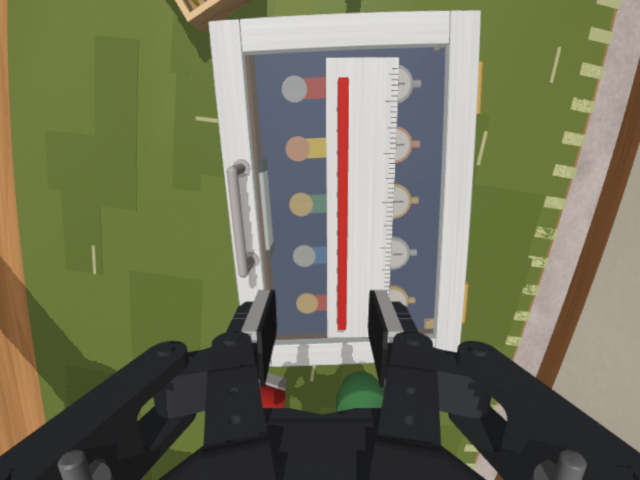

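The wrist view shows the rib from (344,78) to (342,330), with lid corners at (211,22), (479,11) and (463,362). This matches the estimate. I'll refine both from a settled picture.

Run:
```python
from h import *
np.set_printoptions(precision=4,suppress=True)
c=cam("wrist");s=robot.read_state();print(s["eef_pos"],s["orientation"],s["time_s"])
h=cv2.cvtColor(c["img"],cv2.COLOR_RGB2HSV)
m=((h[...,0]<8)|(h[...,0]>172))&(h[...,1]>170)&(h[...,2]>110);m[:60]=0;m[345:]=0;m[:,:300]=0;m[:,:]&=(np.arange(640)<380)
y,x=np.nonzero(m);f=np.polyfit(y,x,1);e=[(np.polyval(f,v),v) for v in (y.min(),y.max())];print(e)
E=onz(c,e,.084);print("rib ends",E,"mid",E.mean(0),"yaw",np.degrees(np.arctan2(-(E[0]-E[1])[0],(E[0]-E[1])[1])))
L=[[.13,.19,.064],[.13,-.19,.064],[-.13,.19,.064]]
q=sub(c,[(479,11),(463,362),(211,22)]);print(q.ravel())
r=least_squares(lambda p:(proj(c,body(p,L))-q).ravel(),[.5,0,0]);print("case",r.x,np.degrees(r.x[2]),r.fun.round(1))
hb=onz(c,[(233,172),(247,268)],.104);print("handle",hb,body(r.x,[[-.111,.05,.1],[-.111,-.05,.1]]))
print("target",body(r.x,[[-.1855,0,0]]))
yw=97.7
plan([.666,-.0167,.12],97.6,10,.04);plan([.666,-.0167,.071],97.6,10,.04,[.666,-.0167,.12,97.6])
```

```text
[ 0.6464 -0.0176  0.2587] [179.9674   0.0718  97.6222] 3.55
[(np.float64(339.97324998175293), np.int64(71)), (np.float64(339.9134973880507), np.int64(324))]
rib ends [[ 0.6468  0.1105  0.084 ]
 [ 0.6839 -0.144   0.084 ]] mid [ 0.6653 -0.0167  0.084 ] yaw 8.29558261004554
[479.  11. 463. 362. 211.  22.]
case [ 0.6801 -0.0227  0.1813] 10.388187209201716 [ 3.8 -0.2 -1.5 -2.  -2.6  1.7]
handle [[ 0.561   0.009   0.104 ]
 [ 0.5808 -0.0834  0.104 ]] [[ 0.5619  0.0065  0.1   ]
 [ 0.5799 -0.0919  0.1   ]]
target [[ 0.4976 -0.0562  0.    ]]
[{"x": -0.0002, "y": 0.002, "z": 0.0139, "ax": 0.0, "ay": 0.01, "az": 0.0, "jaw": 0.04}, {"x": -0.0002, "y": 0.0019, "z": 0.0139, "ax": 0.0, "ay": 0.01, "az": 0.0, "jaw": 0.04}, {"x": -0.0002, "y": 0.002, "z": 0.0139, "ax": 0.0, "ay": 0.01, "az": 0.0, "jaw": 0.04}, {"x": -0.0001, "y": 0.0019, "z": 0.0139, "ax": 0.0, "ay": 0.01, "az": 0.0, "jaw": 0.04}, {"x": -0.0002, "y": 0.002, "z": 0.0139, "ax": 0.01, "ay": 0.01, "az": 0.0, "jaw": 0.04}]
[{"x": -0.0001, "y": 0.0019, "z": 0.0138, "ax": 0.0, "ay": 0.0, "az": 0.0, "jaw": 0.04}, {"x": -0.0002, "y": 0.002, "z
[... 448 characters left out ...]
": 0.0, "ay": 0.0, "az": 0.0, "jaw": 0.04}, {"x": 0.0, "y": -0.0, "z": 0.0049, "ax": 0.0, "ay": 0.0, "az": 0.0, "jaw": 0.04}, {"x": 0.0, "y": -0.0, "z": 0.0049, "ax": 0.0, "ay": 0.0, "az": 0.0, "jaw": 0.04}, {"x": 0.0, "y": -0.0, "z": 0.0049, "ax": 0.0, "ay": 0.0, "az": 0.0, "jaw": 0.04}]
[{"x": 0.0, "y": -0.0, "z": 0.0049, "ax": 0.0, "ay": 0.0, "az": 0.0, "jaw": 0.04}, {"x": 0.0, "y": -0.0, "z": 0.0049, "ax": 0.0, "ay": 0.0, "az": 0.0, "jaw": 0.04}, {"x": 0.0, "y": -0.0, "z": 0.0049, "ax": 0.0, "ay": 0.0, "az": 0.0, "jaw": 0.04}, {"x": 0.0, "y": -0.0, "z": 0.0049, "ax": 0.0, "ay": 0.0, "az": 0.0, "jaw": 0.04}, {"x": 0.0, "y": -0.0, "z": 0.0049, "ax": 0.0, "ay": 0.0, "az": 0.0, "jaw": 0.04}]
```

Call:
apply_moves(
  plan=[
    {"x":-0.0005,"y":0.004,"z":0.025,"ax":0,"ay":0,"az":-0.2,"jaw":0.04},
    {"x":-0.0005,"y":0.004,"z":0.03,"ax":0,"ay":0,"az":0,"jaw":0.04},
    {"x":-0.0005,"y":0.004,"z":0.03,"ax":0,"ay":0,"az":0,"jaw":0.04},
    {"x":-0.0005,"y":0.004,"z":0.03,"ax":0,"ay":0,"az":0,"jaw":0.04},
    {"x":-0.0005,"y":0.003,"z":0.024,"ax":0,"ay":0,"az":0,"jaw":0.04},
  ],
)

```text
time_s: 4.05
eef_pos: [0.6625, -0.0131, 0.1186]
orientation: [-179.9, -0.0, 98.1]
wrist_force: [0.3, -0.4, -0.6]
grip_width: 0.0401
finger_force: 0.0
```

Call:
apply_moves(
  plan=[
    {"x":0,"y":0,"z":0,"ax":0,"ay":0,"az":0,"jaw":0.04},
    {"x":0,"y":0,"z":0,"ax":0,"ay":0,"az":0,"jaw":0.04},
    {"x":0,"y":0,"z":0,"ax":0,"ay":0,"az":0,"jaw":0.04},
    {"x":0,"y":0,"z":0,"ax":0,"ay":0,"az":0,"jaw":0.04},
    {"x":0,"y":0,"z":0,"ax":0,"ay":0,"az":0,"jaw":0.04},
  ],
)

```text
time_s: 4.55
eef_pos: [0.6643, -0.014, 0.122]
orientation: [179.9, 0.0, 98.1]
wrist_force: [-0.0, 0.2, -0.3]
grip_width: 0.0401
finger_force: 0.0
```

Run:
```python
from h import *
np.set_printoptions(precision=4,suppress=True)
c=cam("wrist");cv2.imwrite("pics/w3.png",c["img"][:,:,::-1]);s=robot.read_state();print(s["eef_pos"],s["orientation"],s["wrist_force"],s["time_s"])
h=cv2.cvtColor(c["img"],cv2.COLOR_RGB2HSV)
m=((h[...,0]<8)|(h[...,0]>172))&(h[...,1]>170)&(h[...,2]>110);n,l,st,ce=cv2.connectedComponentsWithStats(m.astype(np.uint8));k=1+st[1:,4].argmax();print(st[k])
y,x=np.nonzero(l==k);f=np.polyfit(y,x,1);e=[(np.polyval(f,v),v) for v in (y.min(),y.max())]
E=onz(c,e,.084);d=E[0]-E[1];print("rib",E,"yaw",np.degrees(np.arctan2(-d[0],d[1])))
t=-(E[0,1]+.0167)/d[1];print("x at y=-.0167",E[0]+t*d)
```

```text
[ 0.6641 -0.014   0.1217] [179.897    0.0307  98.086 ] [-0.0446 -0.24    0.1821] 4.6
[ 316   35   16  379 5200]
rib [[ 0.6469  0.1107  0.084 ]
 [ 0.6834 -0.1375  0.084 ]] yaw 8.368040990243628
x at y=-.0167 [ 0.6656 -0.0167  0.084 ]
```

View pics/w3.png

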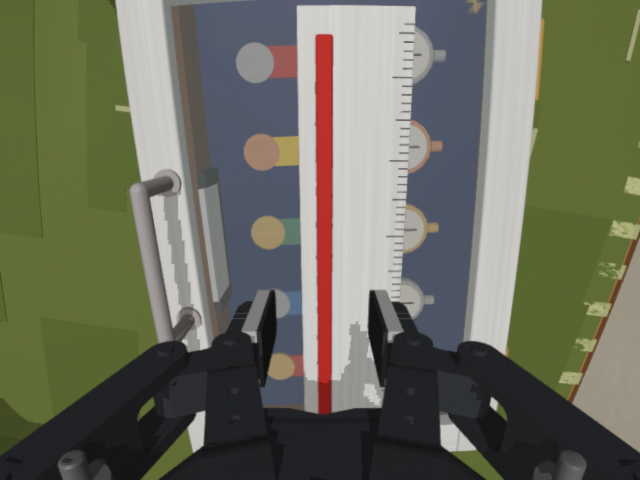

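The rib runs at column 324, midway between the fingers and nearly parallel to the pads. I'll descend and grip.

Call:
apply_moves(
  plan=[
    {"x":0,"y":0.001,"z":0.012,"ax":0,"ay":0,"az":-0.2,"jaw":0.04},
    {"x":0,"y":0,"z":0.012,"ax":0,"ay":0,"az":0,"jaw":0.04},
    {"x":0,"y":0,"z":0.012,"ax":0,"ay":0,"az":0,"jaw":0.04},
    {"x":0,"y":0,"z":0.008,"ax":0,"ay":0,"az":0,"jaw":0.04},
    {"x":0,"y":0,"z":0.005,"ax":0,"ay":0,"az":0,"jaw":0.04},
  ],
)

```text
time_s: 5.1
eef_pos: [0.6635, -0.0136, 0.0696]
orientation: [-179.9, -0.0, 98.3]
wrist_force: [0.1, 1.0, 0.0]
grip_width: 0.0396
finger_force: 0.0
```

Call:
apply_moves(
  plan=[
    {"x":0,"y":0,"z":0.001,"ax":0,"ay":0,"az":0,"jaw":0.04},
    {"x":0,"y":0,"z":0,"ax":0,"ay":0,"az":0,"jaw":0.03},
    {"x":0,"y":0,"z":0,"ax":0,"ay":0,"az":0,"jaw":0.02},
    {"x":0,"y":0,"z":0,"ax":0,"ay":0,"az":0,"jaw":0.015},
    {"x":0,"y":0,"z":0,"ax":0,"ay":0,"az":0,"jaw":0.012},
  ],
)

```text
time_s: 5.6
eef_pos: [0.6648, -0.0138, 0.071]
orientation: [180.0, 0.0, 98.3]
wrist_force: [0.5, -1.0, -0.4]
grip_width: 0.0121
finger_force: 0.0
```

Call:
apply_moves(
  plan=[
    {"x":0,"y":0,"z":0,"ax":0,"ay":0,"az":0,"jaw":0.005},
    {"x":0,"y":0,"z":0,"ax":0,"ay":0,"az":0,"jaw":0.0},
    {"x":0,"y":0,"z":0,"ax":0,"ay":0,"az":0,"jaw":0.0},
    {"x":0,"y":0,"z":0,"ax":0,"ay":0,"az":0,"jaw":0.0},
    {"x":0,"y":0,"z":0,"ax":0,"ay":0,"az":0,"jaw":0.0},
  ],
  squeeze=60,
)

```text
time_s: 6.1
eef_pos: [0.6645, -0.0138, 0.0705]
orientation: [180.0, 0.0, 98.3]
wrist_force: [0.1, -0.0, -0.5]
grip_width: -0.0001
finger_force: 0.0
```

Run:
```python
from h import *
c=cam("wrist");t=cam("side")
a=c["img"];b=t["img"][140:380,220:540];b=cv2.resize(b,(640,480))
cv2.imwrite("pics/w4.png",cv2.resize(np.vstack([a,b]),(400,600))[:,:,::-1])
print(robot.read_state()["grip_width"])
```

```text
-0.00020365554608377096
```

View pics/w4.png

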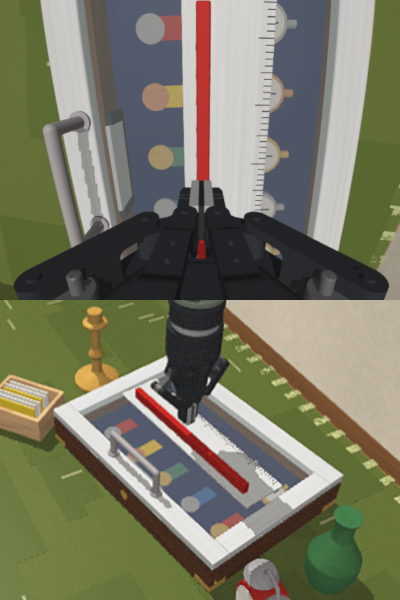

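The pads closed empty. The fingertips appear above or behind the rib, with the side view tip at about (372,236). I'll check where the TCP should project.

Run:
```python
from h import *
t=cam("side");w=cam("wrist");o=cam("top");s=robot.read_state();p=s["eef_pos"];print(p,s["joints"])
for z in(.0705,.086,.1,.11): print(z,proj(t,[[p[0],p[1],z]]),proj(o,[[p[0],p[1],z]]))
print("wrist tcp",proj(w,[p]))
b=np.hstack([cv2.resize(t["img"][200:290,320:440],(400,300),interpolation=2),cv2.resize(o["img"][190:250,310:390],(400,300),interpolation=2)])
cv2.imwrite("pics/s5.png",b[:,:,::-1])
```

```text
[ 0.66448373 -0.01376961  0.07047363] [-7.54476760e+00  3.61518639e+01 -1.65985349e+00  5.21888391e+01
 -5.30388232e-04  7.41706857e+01]
0.0705 [[367.89814176 251.50168501]] [[350.55328173 227.17984818]]
0.086 [[368.38707986 245.56396807]] [[351.03879564 225.3430769 ]]
0.1 [[368.83734603 240.09173975]] [[351.49028302 223.63493807]]
0.11 [[369.1641144  236.11792416]] [[351.82060479 222.38515421]]
wrist tcp [[323.02104465 275.88218692]]
```

View pics/s5.png

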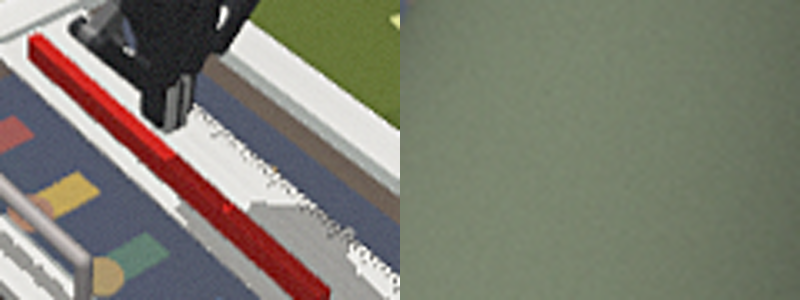

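Run:
```python
from h import *
np.set_printoptions(precision=4,suppress=True)
t=cam("side");w=cam("wrist");s=robot.read_state();p=s["eef_pos"]
print(np.array(w["hand_eye"]))
for dz in(0,.01,.02,.03,.04): q=p+[0,0,dz];print(dz,proj(w,[q]),proj(t,[q]))
print("start tcp in side",proj(t,[[.242,.494,.194],[.242,.494,.224]]))
i=cv2.imread("pics/side0.png");
b=np.hstack([cv2.resize(w["img"][230:410,220:420],(400,360),interpolation=2),cv2.resize(i[60:130,20:98,::-1],(400,360),interpolation=2)])
cv2.imwrite("pics/s6.png",b[:,:,::-1])
```

```text
[[ 0.0012 -0.9594 -0.2819  0.0712]
 [ 1.      0.0014 -0.0005 -0.0006]
 [ 0.0009 -0.2819  0.9594 -0.1784]
 [ 0.      0.      0.      1.    ]]
0 [[323.0315 275.8064]] [[367.8908 251.4988]]
0.01 [[323.0789 283.1515]] [[368.2051 247.6824]]
0.02 [[323.1316 291.3073]] [[368.5235 243.8137]]
0.03 [[323.1903 300.4139]] [[368.8461 239.8917]]
0.04 [[323.2561 310.6449]] [[369.173  235.9152]]
start tcp in side [[ 76.1805 124.2609]
 [ 71.7583 111.5464]]
```

View pics/s6.png

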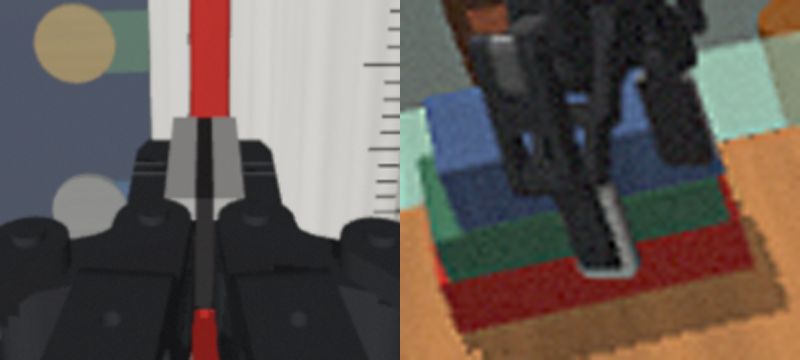

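The tips are visibly about 30 mm above where the TCP reading says: they hover over the rib in both views. I'll reopen and descend by touch.

Call:
apply_moves(
  plan=[
    {"x":0,"y":0,"z":0,"ax":0,"ay":0,"az":0,"jaw":0.035},
    {"x":0,"y":0,"z":0,"ax":0,"ay":0,"az":0,"jaw":0.035},
    {"x":0,"y":0,"z":0,"ax":0,"ay":0,"az":0,"jaw":0.035},
    {"x":0,"y":0,"z":0.003,"ax":0,"ay":0,"az":0,"jaw":0.035},
    {"x":0,"y":0,"z":0.003,"ax":0,"ay":0,"az":0,"jaw":0.035},
  ],
)

```text
time_s: 6.95
eef_pos: [0.6645, -0.0138, 0.0643]
orientation: [180.0, 0.0, 98.3]
wrist_force: [-0.1, -0.3, 0.6]
grip_width: 0.0352
finger_force: 0.0
```

Call:
apply_moves(
  plan=[
    {"x":0,"y":0,"z":0.002,"ax":0,"ay":0,"az":0,"jaw":0.035},
    {"x":0,"y":0,"z":0.002,"ax":0,"ay":0,"az":0,"jaw":0.035},
    {"x":0,"y":0,"z":0.002,"ax":0,"ay":0,"az":0,"jaw":0.035},
    {"x":0,"y":0,"z":0.001,"ax":0,"ay":0,"az":0,"jaw":0.035},
    {"x":0,"y":0,"z":0,"ax":0,"ay":0,"az":0,"jaw":0.035},
  ],
)

```text
time_s: 7.45
eef_pos: [0.6644, -0.0137, 0.0573]
orientation: [-180.0, -0.0, 98.3]
wrist_force: [0.2, -0.6, 0.1]
grip_width: 0.0348
finger_force: 0.0
```

Run:
```python
from h import *
np.set_printoptions(precision=4,suppress=True)
s=robot.read_state();print(s["eef_pos"],s["wrist_force"],s["grip_width"])
t=cam("side");w=cam("wrist")
b=np.hstack([cv2.resize(t["img"][190:290,320:420],(400,400),interpolation=2),cv2.resize(w["img"][230:430,220:420],(400,400),interpolation=2)])
cv2.imwrite("pics/s7.png",b[:,:,::-1])
```

```text
[ 0.6644 -0.0137  0.0573] [ 0.2393 -0.6026  0.1346] 0.0348284864078337
```

View pics/s7.png

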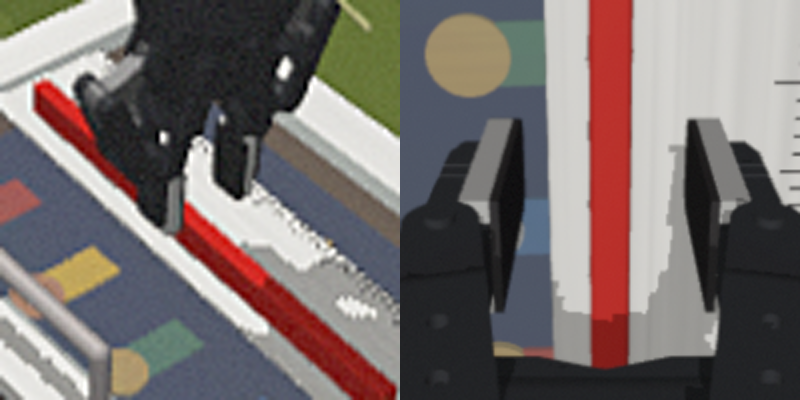

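Call:
apply_moves(
  plan=[
    {"x":0,"y":0,"z":0.002,"ax":0,"ay":0,"az":0,"jaw":0.035},
    {"x":0,"y":0,"z":0.002,"ax":0,"ay":0,"az":0,"jaw":0.035},
    {"x":0,"y":0,"z":0.002,"ax":0,"ay":0,"az":0,"jaw":0.035},
    {"x":0,"y":0,"z":0.002,"ax":0,"ay":0,"az":0,"jaw":0.035},
    {"x":0,"y":0,"z":0,"ax":0,"ay":0,"az":0,"jaw":0.035},
  ],
)

```text
time_s: 8.05
eef_pos: [0.6642, -0.0137, 0.049]
orientation: [-180.0, -0.0, 98.3]
wrist_force: [0.9, -0.0, 0.0]
grip_width: 0.0351
finger_force: 0.0
```

Run:
```python
from h import *
t=cam("side");s=robot.read_state();print(s["eef_pos"],s["wrist_force"])
# near finger tip pixel (362,248) was at TCP z .0573
print([(z,proj(t,[[.647,-.017,z]]).round(1).tolist()) for z in(.068,.076,.084,.092)])
```

```text
[ 0.66429219 -0.01371009  0.0491973 ] [ 1.01862299 -0.40516397 -0.20972153]
[(0.068, [[360.7, 256.4]]), (0.076, [[361.0, 253.4]]), (0.084, [[361.2, 250.3]]), (0.092, [[361.4, 247.2]])]
```

Call:
apply_moves(
  plan=[
    {"x":0,"y":0,"z":0.002,"ax":0,"ay":0,"az":0,"jaw":0.035},
    {"x":0,"y":0,"z":0.002,"ax":0,"ay":0,"az":0,"jaw":0.035},
    {"x":0,"y":0,"z":0.001,"ax":0,"ay":0,"az":0,"jaw":0.035},
    {"x":0,"y":0,"z":0.001,"ax":0,"ay":0,"az":0,"jaw":0.035},
    {"x":0,"y":0,"z":0,"ax":0,"ay":0,"az":0,"jaw":0.02},
  ],
)

```text
time_s: 8.6
eef_pos: [0.6644, -0.0138, 0.0433]
orientation: [-180.0, -0.0, 98.3]
wrist_force: [-0.1, -0.5, 0.4]
grip_width: 0.0219
finger_force: 0.0
```

Call:
apply_moves(
  plan=[
    {"x":0,"y":0,"z":0,"ax":0,"ay":0,"az":0,"jaw":0.015},
    {"x":0,"y":0,"z":0,"ax":0,"ay":0,"az":0,"jaw":0.008},
    {"x":0,"y":0,"z":0,"ax":0,"ay":0,"az":0,"jaw":0.004},
    {"x":0,"y":0,"z":0,"ax":0,"ay":0,"az":0,"jaw":0.0},
    {"x":0,"y":0,"z":0,"ax":0,"ay":0,"az":0,"jaw":0.0},
  ],
  squeeze=60,
)

```text
time_s: 9.1
eef_pos: [0.6647, -0.0138, 0.0438]
orientation: [180.0, 0.0, 98.3]
wrist_force: [-0.2, 1.0, 1.6]
grip_width: 0.0078
finger_force: 58.8
```

Call:
apply_moves(
  plan=[
    {"x":0,"y":0,"z":0,"ax":0,"ay":0,"az":0,"jaw":0.0},
    {"x":0,"y":0,"z":0,"ax":0,"ay":0,"az":0,"jaw":0.0},
    {"x":0,"y":0,"z":0,"ax":0,"ay":0,"az":0,"jaw":0.0},
    {"x":0,"y":0,"z":0,"ax":0,"ay":0,"az":0,"jaw":0.0},
    {"x":0,"y":0,"z":0,"ax":0,"ay":0,"az":0,"jaw":0.0},
  ],
)

```text
time_s: 9.6
eef_pos: [0.6647, -0.0138, 0.0438]
orientation: [180.0, 0.0, 98.3]
wrist_force: [-0.6, 0.9, 4.4]
grip_width: 0.0075
finger_force: 59.1
```

Grip is firm (59 N). I'll lift gently.

Call:
apply_moves(
  plan=[
    {"x":0,"y":0,"z":-0.005,"ax":0,"ay":0,"az":0,"jaw":0.0},
    {"x":0,"y":0,"z":-0.01,"ax":0,"ay":0,"az":0,"jaw":0.0},
    {"x":0,"y":0,"z":-0.015,"ax":0,"ay":0,"az":0,"jaw":0.0},
    {"x":0,"y":0,"z":-0.018,"ax":0,"ay":0,"az":0,"jaw":0.0},
    {"x":0,"y":0,"z":-0.018,"ax":0,"ay":0,"az":0,"jaw":0.0},
  ],
)

```text
time_s: 10.1
eef_pos: [0.6639, -0.0138, 0.11]
orientation: [-179.9, -0.0, 98.3]
wrist_force: [0.5, -0.2, -1.7]
grip_width: 0.0075
finger_force: 58.7
```

Call:
apply_moves(
  plan=[
    {"x":0,"y":0,"z":-0.012,"ax":0,"ay":0,"az":0,"jaw":0.0},
    {"x":0,"y":0,"z":-0.006,"ax":0,"ay":0,"az":0,"jaw":0.0},
    {"x":0,"y":0,"z":0,"ax":0,"ay":0,"az":0,"jaw":0.0},
    {"x":0,"y":0,"z":0,"ax":0,"ay":0,"az":0,"jaw":0.0},
    {"x":0,"y":0,"z":0,"ax":0,"ay":0,"az":0,"jaw":0.0},
  ],
)

```text
time_s: 10.6
eef_pos: [0.6637, -0.0136, 0.1263]
orientation: [-179.9, -0.0, 98.3]
wrist_force: [-0.1, -0.7, -1.6]
grip_width: 0.0072
finger_force: 58.7
```

Run:
```python
from h import *
np.set_printoptions(precision=4,suppress=True)
t=cam("side");w=cam("wrist");s=robot.read_state();print(s["eef_pos"],s["orientation"],s["wrist_force"],s["ft_torque"],s["grip_width"],s["finger_force"])
b=np.hstack([cv2.resize(t["img"][130:330,260:460],(400,400)),cv2.resize(w["img"],(400,400))])
cv2.imwrite("pics/s8.png",b[:,:,::-1])
```

```text
[ 0.6638 -0.0137  0.1265] [-179.9059   -0.0262   98.2859] [ 0.4532 -0.1532 -2.7191] [-0.044  -0.0298  0.0119] 0.0076113262571643 58.71190309524536
```

View pics/s8.png

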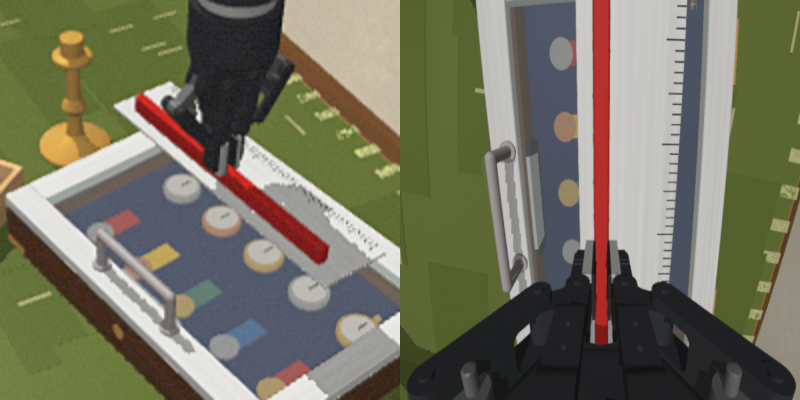

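The straightedge is held level, clear of the lid, with the rib in the pads. I'm carrying it over the handle to the front.

Call:
apply_moves(
  plan=[
    {"x":-0.001,"y":-0.01,"z":0,"ax":0,"ay":0,"az":-0.2,"jaw":0},
    {"x":-0.002,"y":-0.02,"z":0,"ax":0,"ay":0,"az":-0.2,"jaw":0},
    {"x":-0.002,"y":-0.025,"z":0,"ax":0,"ay":0,"az":-0.2,"jaw":0},
    {"x":-0.002,"y":-0.025,"z":0,"ax":0,"ay":0,"az":-0.2,"jaw":0},
    {"x":-0.002,"y":-0.025,"z":0,"ax":0,"ay":0,"az":-0.2,"jaw":0},
  ],
)

```text
time_s: 11.2
eef_pos: [0.5608, -0.0387, 0.127]
orientation: [-180.0, -0.0, 99.3]
wrist_force: [0.6, -0.7, -1.4]
grip_width: 0.0072
finger_force: 58.8
```

Call:
apply_moves(
  plan=[
    {"x":-0.002,"y":-0.025,"z":0,"ax":0,"ay":0,"az":-0.2,"jaw":0},
    {"x":-0.002,"y":-0.025,"z":0,"ax":0,"ay":0,"az":-0.2,"jaw":0},
    {"x":-0.001,"y":-0.02,"z":0,"ax":0,"ay":0,"az":-0.2,"jaw":0},
    {"x":-0.001,"y":-0.012,"z":0,"ax":0,"ay":0,"az":-0.2,"jaw":0},
    {"x":0,"y":0,"z":0,"ax":0,"ay":0,"az":-0.1,"jaw":0},
  ],
)

```text
time_s: 11.7
eef_pos: [0.4809, -0.0582, 0.1275]
orientation: [-180.0, -0.0, 100.1]
wrist_force: [0.1, 0.1, -2.7]
grip_width: 0.0073
finger_force: 58.9
```

Call:
apply_moves(
  plan=[
    {"x":0,"y":0,"z":0,"ax":0,"ay":0,"az":0,"jaw":0},
    {"x":0,"y":0,"z":0,"ax":0,"ay":0,"az":0,"jaw":0},
    {"x":0,"y":0,"z":0,"ax":0,"ay":0,"az":0,"jaw":0},
    {"x":0,"y":0,"z":0,"ax":0,"ay":0,"az":0,"jaw":0},
    {"x":0,"y":0,"z":0,"ax":0,"ay":0,"az":0,"jaw":0},
  ],
)

```text
time_s: 12.2
eef_pos: [0.4825, -0.058, 0.1274]
orientation: [-180.0, -0.0, 100.2]
wrist_force: [0.0, -0.6, -1.9]
grip_width: 0.0074
finger_force: 58.9
```

Run:
```python
from h import *
np.set_printoptions(precision=4,suppress=True)
w=cam("wrist");s=robot.read_state();print(s["eef_pos"],s["orientation"],s["wrist_force"],s["grip_width"])
c=w;h=cv2.cvtColor(c["img"],cv2.COLOR_RGB2HSV)
m=((h[...,0]<8)|(h[...,0]>172))&(h[...,1]>170)&(h[...,2]>110);n,l,st,ce=cv2.connectedComponentsWithStats(m.astype(np.uint8));k=1+st[1:,4].argmax();print(st[k])
y,x=np.nonzero(l==k);e=[(x[y<y.min()+4].mean(),y.min()),(x[y>y.max()-20].mean(),y.max()-10)]
z=s["eef_pos"][2]+.0202+.022;E=onz(c,e,z);d=E[0]-E[1];print("rib",e,E,"yaw",np.degrees(np.arctan2(-d[0],d[1])))
F=np.array([.5475,-.0369]);a=np.radians(10.15);u=np.array([np.cos(a),np.sin(a)]);v=np.array([-u[1],u[0]])
for q in(s["eef_pos"][:2],E[0][:2]): print("local",(q-F)@u,(q-F)@v)
cv2.imwrite("pics/w9.png",w["img"][:,:,::-1])
```

```text
[ 0.4824 -0.058   0.1274] [-179.9921   -0.0055  100.1976] [-0.4368  0.1641 -1.9954] 0.0074859057148487585
[ 309    0   27  414 9321]
rib [(np.float64(321.75471698113205), np.int64(0)), (np.float64(322.0), np.int64(403))] [[ 0.461   0.0568  0.1696]
 [ 0.4902 -0.1038  0.1696]] yaw 10.307221263602338
local -0.06784529370946951 -0.009309246538809858
local -0.06864028920746043 0.10747172156224923
```

Call:
apply_moves(
  plan=[
    {"x":0,"y":0,"z":0.015,"ax":0,"ay":0,"az":0,"jaw":0},
    {"x":0,"y":0,"z":0.025,"ax":0,"ay":0,"az":0,"jaw":0},
    {"x":0,"y":0,"z":0.03,"ax":0,"ay":0,"az":0,"jaw":0},
    {"x":0,"y":0,"z":0.03,"ax":0,"ay":0,"az":0,"jaw":0},
    {"x":0,"y":0,"z":0.02,"ax":0,"ay":0,"az":0,"jaw":0},
  ],
)

```text
time_s: 12.75
eef_pos: [0.4813, -0.0578, 0.0057]
orientation: [-179.9, -0.0, 100.2]
wrist_force: [-0.2, 0.4, -1.4]
grip_width: 0.0073
finger_force: 58.9
```

Call:
apply_moves(
  plan=[
    {"x":0,"y":0,"z":0.01,"ax":0,"ay":0,"az":0,"jaw":0},
    {"x":0,"y":0,"z":0.008,"ax":0,"ay":0,"az":0,"jaw":0},
    {"x":0,"y":0,"z":0.004,"ax":0,"ay":0,"az":0,"jaw":0},
    {"x":0,"y":0,"z":0,"ax":0,"ay":0,"az":0,"jaw":0},
    {"x":0,"y":0,"z":0,"ax":0,"ay":0,"az":0,"jaw":0},
  ],
)

```text
time_s: 13.25
eef_pos: [0.4829, -0.0583, -0.0138]
orientation: [179.9, 0.0, 100.2]
wrist_force: [0.2, -0.0, -3.2]
grip_width: 0.0073
finger_force: 58.9
```

Call:
apply_moves(
  plan=[
    {"x":0,"y":0,"z":0.001,"ax":0,"ay":0,"az":0,"jaw":0},
    {"x":0,"y":0,"z":0.001,"ax":0,"ay":0,"az":0,"jaw":0},
    {"x":0,"y":0,"z":0,"ax":0,"ay":0,"az":0,"jaw":0},
    {"x":0,"y":0,"z":0,"ax":0,"ay":0,"az":0,"jaw":0},
    {"x":0,"y":0,"z":0,"ax":0,"ay":0,"az":0,"jaw":0},
  ],
)

```text
time_s: 13.75
eef_pos: [0.4823, -0.0581, -0.0164]
orientation: [180.0, 0.0, 100.2]
wrist_force: [-0.1, -1.0, -1.5]
grip_width: 0.0076
finger_force: 58.9
```

Call:
apply_moves(
  plan=[
    {"x":0,"y":0.002,"z":0.001,"ax":0,"ay":0,"az":0,"jaw":0},
    {"x":0,"y":0.004,"z":0.001,"ax":0,"ay":0,"az":0,"jaw":0},
    {"x":0,"y":0.003,"z":0,"ax":0,"ay":0,"az":0,"jaw":0},
    {"x":0,"y":0.001,"z":0,"ax":0,"ay":0,"az":0,"jaw":0},
    {"x":0,"y":0,"z":0,"ax":0,"ay":0,"az":0,"jaw":0},
  ],
)

```text
time_s: 14.25
eef_pos: [0.4924, -0.0563, -0.0186]
orientation: [180.0, 0.0, 100.2]
wrist_force: [-1.6, -0.2, -2.5]
grip_width: 0.0077
finger_force: 58.9
```

Call:
apply_moves(
  plan=[
    {"x":0,"y":0.001,"z":0,"ax":0,"ay":0,"az":0,"jaw":0},
    {"x":0,"y":0.001,"z":0,"ax":0,"ay":0,"az":0,"jaw":0},
    {"x":0,"y":0,"z":0,"ax":0,"ay":0,"az":0,"jaw":0},
    {"x":0,"y":0,"z":0,"ax":0,"ay":0,"az":0,"jaw":0},
    {"x":0,"y":0,"z":0,"ax":0,"ay":0,"az":0,"jaw":0},
  ],
)

```text
time_s: 14.75
eef_pos: [0.4939, -0.056, -0.0185]
orientation: [-180.0, -0.0, 100.2]
wrist_force: [-0.9, 0.3, -1.9]
grip_width: 0.0077
finger_force: 58.9
```

Call:
apply_moves(
  plan=[
    {"x":0,"y":0.001,"z":0,"ax":0,"ay":0,"az":0,"jaw":0},
    {"x":0,"y":0,"z":0,"ax":0,"ay":0,"az":0,"jaw":0},
    {"x":0,"y":0,"z":0,"ax":0,"ay":0,"az":0,"jaw":0},
    {"x":0,"y":0,"z":0,"ax":0,"ay":0,"az":0,"jaw":0},
    {"x":0,"y":0,"z":0,"ax":0,"ay":0,"az":0,"jaw":0},
  ],
)

```text
time_s: 15.25
eef_pos: [0.495, -0.0558, -0.0185]
orientation: [-180.0, -0.0, 100.2]
wrist_force: [-0.9, -0.1, -2.6]
grip_width: 0.0072
finger_force: 58.9
```

Call:
apply_moves(
  plan=[
    {"x":0,"y":0.001,"z":0,"ax":0,"ay":0,"az":0,"jaw":0},
    {"x":0,"y":0,"z":0,"ax":0,"ay":0,"az":0,"jaw":0},
    {"x":0,"y":0,"z":0,"ax":0,"ay":0,"az":0,"jaw":0},
    {"x":0,"y":0,"z":0,"ax":0,"ay":0,"az":0,"jaw":0},
    {"x":0,"y":0,"z":0,"ax":0,"ay":0,"az":0,"jaw":0},
  ],
)

```text
time_s: 15.75
eef_pos: [0.4954, -0.0557, -0.0187]
orientation: [-179.9, 0.0, 100.2]
wrist_force: [-2.7, -1.9, -1.4]
grip_width: 0.007
finger_force: 59.0
```

Call:
apply_moves(
  plan=[
    {"x":0,"y":0.001,"z":0,"ax":0,"ay":0,"az":0,"jaw":0},
    {"x":0,"y":0,"z":0,"ax":0,"ay":0,"az":0,"jaw":0},
    {"x":0,"y":0,"z":0,"ax":0,"ay":0,"az":0,"jaw":0},
    {"x":0,"y":0,"z":0,"ax":0,"ay":0,"az":0,"jaw":0},
    {"x":0,"y":0,"z":0,"ax":0,"ay":0,"az":0,"jaw":0},
  ],
)

```text
time_s: 16.25
eef_pos: [0.4953, -0.0557, -0.0188]
orientation: [-179.8, 0.0, 100.2]
wrist_force: [-4.1, -2.3, -0.1]
grip_width: 0.0076
finger_force: 59.1
```

Run:
```python
from h import *
np.set_printoptions(precision=4,suppress=True)
s=robot.read_state();print(s["eef_pos"],s["orientation"],s["wrist_force"],s["ft_torque"])
```

```text
[ 0.4953 -0.0557 -0.0188] [-179.8317    0.0135  100.1652] [-4.0761 -2.3301 -0.0679] [-0.4396  1.0883  0.0083]
```

Contact with the case front: force is rising and the TCP has stopped. I'll press a bit more for alignment, lower to the rug, back off the press, and release.

Call:
apply_moves(
  plan=[
    {"x":0,"y":0.001,"z":0,"ax":0,"ay":0,"az":0,"jaw":0},
    {"x":0,"y":0,"z":0.0,"ax":0,"ay":0,"az":0,"jaw":0},
    {"x":0,"y":0,"z":0.0005,"ax":0,"ay":0,"az":0,"jaw":0},
    {"x":0,"y":0,"z":0.0005,"ax":0,"ay":0,"az":0,"jaw":0},
    {"x":0,"y":0,"z":0,"ax":0,"ay":0,"az":0,"jaw":0},
  ],
)

```text
time_s: 16.75
eef_pos: [0.4951, -0.0557, -0.0199]
orientation: [-179.7, 0.0, 100.2]
wrist_force: [-7.7, -2.9, 2.4]
grip_width: 0.0074
finger_force: 59.4
```

Call:
apply_moves(
  plan=[
    {"x":0,"y":0,"z":0.0005,"ax":0,"ay":0,"az":0,"jaw":0},
    {"x":0,"y":0,"z":0.0005,"ax":0,"ay":0,"az":0,"jaw":0},
    {"x":0,"y":0,"z":0.0005,"ax":0,"ay":0,"az":0,"jaw":0},
    {"x":0,"y":0,"z":0,"ax":0,"ay":0,"az":0,"jaw":0},
    {"x":0,"y":0,"z":0,"ax":0,"ay":0,"az":0,"jaw":0},
  ],
)

```text
time_s: 17.25
eef_pos: [0.4951, -0.0557, -0.0202]
orientation: [-179.7, 0.0, 100.2]
wrist_force: [-11.9, -1.7, 16.1]
grip_width: 0.0075
finger_force: 61.1
```

Run:
```python
from h import *
np.set_printoptions(precision=4,suppress=True)
s=robot.read_state();print(s["eef_pos"],s["orientation"],s["wrist_force"],s["ft_torque"])
```

```text
[ 0.4951 -0.0557 -0.0202] [-179.7297    0.0461  100.1599] [-11.8962  -1.6903  16.1206] [-0.3885  2.4712  0.0166]
```

Call:
apply_moves(
  plan=[
    {"x":0,"y":-0.001,"z":-0.001,"ax":0,"ay":0,"az":0,"jaw":0},
    {"x":0,"y":-0.0005,"z":0,"ax":0,"ay":0,"az":0,"jaw":0},
    {"x":0,"y":0,"z":0,"ax":0,"ay":0,"az":0,"jaw":0.012},
    {"x":0,"y":0,"z":0,"ax":0,"ay":0,"az":0,"jaw":0.02},
    {"x":0,"y":0,"z":0,"ax":0,"ay":0,"az":0,"jaw":0.03},
  ],
)

```text
time_s: 17.75
eef_pos: [0.4981, -0.0556, -0.0196]
orientation: [179.8, 0.0, 100.2]
wrist_force: [0.1, 0.3, 0.4]
grip_width: 0.03
finger_force: 0.0
```

Call:
apply_moves(
  plan=[
    {"x":0,"y":0,"z":0,"ax":0,"ay":0,"az":0,"jaw":0.03},
    {"x":0,"y":0,"z":0,"ax":0,"ay":0,"az":0,"jaw":0.03},
    {"x":0,"y":0,"z":-0.01,"ax":0,"ay":0,"az":0,"jaw":0.03},
    {"x":0,"y":0,"z":-0.015,"ax":0,"ay":0,"az":0,"jaw":0.03},
    {"x":0,"y":0,"z":-0.025,"ax":0,"ay":0,"az":0,"jaw":0.03},
  ],
)

```text
time_s: 18.25
eef_pos: [0.4954, -0.0552, 0.0301]
orientation: [-179.9, -0.1, 100.2]
wrist_force: [-0.0, -0.2, -0.1]
grip_width: 0.0298
finger_force: 0.0
```

Call:
apply_moves(
  plan=[
    {"x":0,"y":0,"z":-0.04,"ax":0,"ay":0,"az":0,"jaw":0.03},
    {"x":0,"y":0,"z":-0.045,"ax":0,"ay":0,"az":0,"jaw":0.03},
    {"x":0,"y":0,"z":-0.045,"ax":0,"ay":0,"az":0,"jaw":0.03},
    {"x":0,"y":0,"z":-0.045,"ax":0,"ay":0,"az":0,"jaw":0.03},
    {"x":0,"y":0,"z":-0.025,"ax":0,"ay":0,"az":0,"jaw":0.03},
  ],
)

```text
time_s: 18.75
eef_pos: [0.4979, -0.0558, 0.2348]
orientation: [179.7, 0.1, 100.2]
wrist_force: [1.3, 0.2, 0.1]
grip_width: 0.0303
finger_force: 0.0
```

Call:
apply_moves(
  plan=[
    {"x":0,"y":0,"z":0,"ax":0,"ay":0,"az":0,"jaw":0.03},
    {"x":0,"y":0,"z":0,"ax":0,"ay":0,"az":0,"jaw":0.03},
    {"x":0,"y":0,"z":0,"ax":0,"ay":0,"az":0,"jaw":0.03},
    {"x":0,"y":0,"z":0,"ax":0,"ay":0,"az":0,"jaw":0.03},
    {"x":0,"y":0,"z":0,"ax":0,"ay":0,"az":0,"jaw":0.03},
  ],
)

```text
time_s: 19.25
eef_pos: [0.4957, -0.0554, 0.2288]
orientation: [-179.9, -0.1, 100.2]
wrist_force: [1.3, -0.4, -0.4]
grip_width: 0.0303
finger_force: 0.0
```

```bash
cat > chk.py <<'E'
from h import *
np.set_printoptions(precision=4,suppress=True)
w=cam("wrist");s=robot.read_state();print(s["time_s"],s["eef_pos"],s["orientation"],s["wrist_force"],s["grip_width"])
o=cam("top")
F=np.array([.5475,-.0369]);a=np.radians(10.15);u=np.array([np.cos(a),np.sin(a)]);v=np.array([-u[1],u[0]])
for n,c in(("wrist",w),("top",o)):
    h=cv2.cvtColor(c["img"],cv2.COLOR_RGB2HSV)
    m=((h[...,0]<8)|(h[...,0]>172))&(h[...,1]>170)&(h[...,2]>110);N,l,st,ce=cv2.connectedComponentsWithStats(m.astype(np.uint8));k=1+st[1:,4].argmax();print(n,st[k])
    p=np.argwhere(l==k)[:,::-1].astype(float)
    P=onz(c,p,.020)[:,:2];loc=np.c_[(P-F)@u,(P-F)@v]
    f=np.polyfit(loc[:,1],loc[:,0],1);print("rib x in case_front frame at y=+-.13",np.polyval(f,[.13,0,-.13]),"y range",loc[:,1].min(),loc[:,1].max())
E
python3 chk.py
python3 - <<'E'
from h import *
w=cam("wrist");cv2.imwrite("pics/w10.png",w["img"][:,:,::-1])
print([(n,robot.spot_in(t,n)[:1]) for n in("wrist","top") for t in("lid_handle","straightedge")])
E
```

```text
19.3 [ 0.4959 -0.0554  0.229 ] [-179.9017   -0.0479  100.1852] [ 0.8513 -0.4512 -0.2092] 0.030217196620981213
wrist [ 318   82    8  232 1611]
rib x in case_front frame at y=+-.13 [-0.0557 -0.0554 -0.0551] y range -0.1398481783977142 0.1164020347877326
top [298 320  58   9 259]
rib x in case_front frame at y=+-.13 [-0.0537 -0.0535 -0.0533] y range 0.008077236228109495 0.11718746092826013
[('wrist', [{'at': [338.4, 187.8], 'confidence': 0.74}]), ('wrist', [{'at': [338.4, 178.6], 'confidence': 0.76}]), ('top', [{'at': [326.6, 208.8], 'confidence': 0.77}]), ('top', [{'at': [323.4, 314.2], 'confidence': 0.64}])]
```

The straightedge is parallel within 0.1° and centred. Next I go over the handle at about (0.566, -0.034).

Call:
apply_moves(
  plan=[
    {"x":0.002,"y":0.015,"z":0.015,"ax":0,"ay":0,"az":0,"jaw":0.05},
    {"x":0.002,"y":0.018,"z":0.025,"ax":0,"ay":0,"az":0,"jaw":0.05},
    {"x":0.002,"y":0.018,"z":0.025,"ax":0,"ay":0,"az":0,"jaw":0.05},
    {"x":0.002,"y":0.015,"z":0.025,"ax":0,"ay":0,"az":0,"jaw":0.05},
    {"x":0.001,"y":0.007,"z":0.009,"ax":0,"ay":0,"az":0,"jaw":0.05},
  ],
)

```text
time_s: 20.1
eef_pos: [0.5661, -0.0332, 0.1284]
orientation: [-179.8, -0.1, 100.2]
wrist_force: [-1.3, -0.6, -0.4]
grip_width: 0.0499
finger_force: 0.0
```

Call:
apply_moves(
  plan=[
    {"x":0,"y":0,"z":0,"ax":0,"ay":0,"az":0,"jaw":0.05},
    {"x":0,"y":0,"z":0,"ax":0,"ay":0,"az":0,"jaw":0.05},
    {"x":0,"y":0,"z":0,"ax":0,"ay":0,"az":0,"jaw":0.05},
    {"x":0,"y":0,"z":0,"ax":0,"ay":0,"az":0,"jaw":0.05},
    {"x":0,"y":0,"z":0,"ax":0,"ay":0,"az":0,"jaw":0.05},
  ],
)

```text
time_s: 20.6
eef_pos: [0.567, -0.0341, 0.132]
orientation: [179.9, 0.0, 100.2]
wrist_force: [0.2, 0.4, 0.2]
grip_width: 0.05
finger_force: 0.0
```

Run:
```python
from h import *
np.set_printoptions(precision=4,suppress=True)
w=cam("wrist");s=robot.read_state();print(s["time_s"],s["eef_pos"],s["orientation"],s["wrist_force"],s["grip_width"])
B=body([.6755,-.014,np.radians(10.15)],[[-.111,.05,.104],[-.111,0,.104],[-.111,-.05,.104]])
print(B, proj(w,B)); print(robot.spot_in("lid_handle","wrist"))
g=w["img"];y=proj(w,B)
for k in(.2,.35,.5):  # brightness across the bar at rows between the ends
    r=int(y[0,1]+(y[1,1]-y[0,1])*2*k);c=int(np.interp(r,[y[0,1],y[1,1]],[y[0,0],y[1,0]]));print(r,c,g[r,c-40:c+40:2].astype(int).tolist() if k==.2 else g[r,c-40:c+40:2].max(1).tolist())
```

```text
20.65 [ 0.5669 -0.034   0.1318] [179.9355   0.0273 100.17  ] [ 0.4318 -0.3774 -0.2417] 0.049982582127323795
[[ 0.5574  0.0157  0.104 ]
 [ 0.5662 -0.0336  0.104 ]
 [ 0.575  -0.0828  0.104 ]] [[321.9289 174.4449]
 [321.798  257.7216]
 [321.6832 330.6358]]
[{'at': [462.2, 181.5], 'confidence': 0.63}]
207 321 [[216, 215, 211], [219, 218, 214], [218, 217, 212], [213, 212, 208], [209, 208, 204], [186, 185, 182], [192, 190, 187], [219, 218, 215], [221, 220, 217], [220, 219, 216], [218, 217, 214], [219, 218, 214], [221, 220, 216], [218, 218, 214], [217, 216, 213], [149, 147, 144], [152, 148, 146], [167, 163, 161], [174, 170, 167], [174, 169, 168], [170, 164, 162], [161, 156, 154], [144, 139, 138], [137, 134, 131], [222, 221, 218], [224, 222, 219], [218, 217, 213], [154, 151, 146], [117, 105, 94], [90, 94, 93], [146, 151, 147], [175, 178, 175], [175, 179, 176], [131, 136, 141], [87, 96, 113], [87, 96, 113], [87, 96, 113], [87, 96, 113], [87, 95, 113], [87, 95, 113]]
232 321 [216, 216, 218, 215, 210, 211, 196, 215, 221, 220, 219, 218, 220, 219, 218, 182, 151, 167, 174, 174, 170, 161, 144, 135, 222, 223, 216, 153, 114, 94, 160, 177, 174, 126, 111, 111, 111, 111, 110, 111]
257 321 [216, 215, 217, 217, 211, 210, 212, 207, 220, 221, 219, 218, 220, 219, 218, 190, 148, 165, 173, 174, 169, 161, 145, 137, 222, 223, 213, 149, 109, 99, 167, 177, 174, 114, 110, 111, 111, 110, 111, 111]
```

The bar is at column 319, as predicted, and aligned. I'll descend and grip.

Call:
apply_moves(
  plan=[
    {"x":0,"y":-0.001,"z":0.012,"ax":0,"ay":0,"az":0,"jaw":0.045},
    {"x":0,"y":-0.001,"z":0.018,"ax":0,"ay":0,"az":0,"jaw":0.045},
    {"x":0,"y":0,"z":0.018,"ax":0,"ay":0,"az":0,"jaw":0.045},
    {"x":0,"y":0,"z":0.016,"ax":0,"ay":0,"az":0,"jaw":0.045},
    {"x":0,"y":0,"z":0.01,"ax":0,"ay":0,"az":0,"jaw":0.045},
  ],
)

```text
time_s: 21.2
eef_pos: [0.5634, -0.0339, 0.0549]
orientation: [-179.9, -0.1, 100.2]
wrist_force: [0.0, -0.2, -0.4]
grip_width: 0.0449
finger_force: 0.0
```

Call:
apply_moves(
  plan=[
    {"x":0,"y":0,"z":0,"ax":0,"ay":0,"az":0,"jaw":0.035},
    {"x":0,"y":0,"z":0,"ax":0,"ay":0,"az":0,"jaw":0.025},
    {"x":0,"y":0,"z":0,"ax":0,"ay":0,"az":0,"jaw":0.018},
    {"x":0,"y":0,"z":0,"ax":0,"ay":0,"az":0,"jaw":0.013},
    {"x":0,"y":0,"z":0,"ax":0,"ay":0,"az":0,"jaw":0.005},
  ],
  squeeze=30,
)

```text
time_s: 21.7
eef_pos: [0.5657, -0.0342, 0.0579]
orientation: [179.9, 0.0, 100.2]
wrist_force: [0.4, 0.4, 1.4]
grip_width: 0.0085
finger_force: 29.3
```

Call:
apply_moves(
  plan=[
    {"x":0,"y":0,"z":0,"ax":0,"ay":0,"az":0,"jaw":0},
    {"x":0,"y":0,"z":0,"ax":0,"ay":0,"az":0,"jaw":0},
    {"x":0,"y":0,"z":0,"ax":0,"ay":0,"az":0,"jaw":0},
    {"x":0,"y":0,"z":0,"ax":0,"ay":0,"az":0,"jaw":0},
    {"x":0,"y":0,"z":0,"ax":0,"ay":0,"az":0,"jaw":0},
  ],
  squeeze=100,
)

```text
time_s: 22.2
eef_pos: [0.5657, -0.0342, 0.058]
orientation: [179.9, 0.0, 100.2]
wrist_force: [0.2, 0.9, 6.4]
grip_width: 0.0056
finger_force: 98.2
```

Call:
apply_moves(
  plan=[
    {"x":0,"y":0,"z":-0.001,"ax":0.24,"ay":0,"az":0,"jaw":0},
    {"x":0,"y":0,"z":-0.001,"ax":0.24,"ay":0,"az":0,"jaw":0},
    {"x":0,"y":0,"z":-0.001,"ax":0.24,"ay":0,"az":0,"jaw":0},
    {"x":0,"y":0,"z":0,"ax":0,"ay":0,"az":0,"jaw":0},
    {"x":0,"y":0,"z":0,"ax":0,"ay":0,"az":0,"jaw":0},
  ],
)

```text
time_s: 22.7
eef_pos: [0.5654, -0.0342, 0.0594]
orientation: [-179.3, 0.0, 100.2]
wrist_force: [5.2, 0.2, -7.4]
grip_width: 0.0056
finger_force: 97.9
```

Call:
apply_moves(
  plan=[
    {"x":0,"y":0,"z":-0.001,"ax":0.24,"ay":0,"az":0,"jaw":0},
    {"x":0,"y":0,"z":-0.001,"ax":0.24,"ay":0,"az":0,"jaw":0},
    {"x":0,"y":0,"z":0,"ax":0,"ay":0,"az":0,"jaw":0},
    {"x":0,"y":0,"z":0,"ax":0,"ay":0,"az":0,"jaw":0},
    {"x":0,"y":0,"z":0,"ax":0,"ay":0,"az":0,"jaw":0},
  ],
)

```text
time_s: 23.2
eef_pos: [0.565, -0.0343, 0.06]
orientation: [-178.8, -0.0, 100.2]
wrist_force: [7.7, -1.3, -17.3]
grip_width: 0.0057
finger_force: 97.9
```

Call:
apply_moves(
  plan=[
    {"x":0,"y":0,"z":-0.001,"ax":0,"ay":0,"az":0,"jaw":0},
    {"x":0,"y":0,"z":-0.001,"ax":0,"ay":0,"az":0,"jaw":0},
    {"x":0,"y":0,"z":0,"ax":0,"ay":0,"az":0,"jaw":0},
    {"x":0,"y":0,"z":0,"ax":0,"ay":0,"az":0,"jaw":0},
    {"x":0,"y":0,"z":0,"ax":0,"ay":0,"az":0,"jaw":0},
  ],
)

```text
time_s: 23.7
eef_pos: [0.5653, -0.0342, 0.0612]
orientation: [-178.8, -0.0, 100.2]
wrist_force: [10.8, -0.8, -24.2]
grip_width: 0.0059
finger_force: 97.5
```

Call:
apply_moves(
  plan=[
    {"x":0,"y":0,"z":-0.001,"ax":0.24,"ay":0,"az":0,"jaw":0},
    {"x":0,"y":0,"z":-0.001,"ax":0.24,"ay":0,"az":0,"jaw":0},
    {"x":0,"y":0,"z":0,"ax":0,"ay":0,"az":0,"jaw":0},
    {"x":0,"y":0,"z":0,"ax":0,"ay":0,"az":0,"jaw":0},
    {"x":0,"y":0,"z":0,"ax":0,"ay":0,"az":0,"jaw":0},
  ],
)

```text
time_s: 24.2
eef_pos: [0.5656, -0.0342, 0.064]
orientation: [-178.3, -0.0, 100.2]
wrist_force: [10.1, -1.3, -18.4]
grip_width: 0.0061
finger_force: 98.3
```

The peak is past (24 N, now falling). I'll keep raising slowly.

Call:
apply_moves(
  plan=[
    {"x":0,"y":0,"z":-0.001,"ax":0.24,"ay":0,"az":0,"jaw":0},
    {"x":0,"y":0,"z":-0.001,"ax":0.24,"ay":0,"az":0,"jaw":0},
    {"x":0,"y":0,"z":-0.001,"ax":0.24,"ay":0,"az":0,"jaw":0},
    {"x":0,"y":0,"z":-0.001,"ax":0.24,"ay":0,"az":0,"jaw":0},
    {"x":0,"y":0,"z":-0.001,"ax":0.24,"ay":0,"az":0,"jaw":0},
  ],
)

```text
time_s: 24.7
eef_pos: [0.5663, -0.0341, 0.07]
orientation: [-177.2, -0.0, 100.2]
wrist_force: [6.8, -0.3, -10.1]
grip_width: 0.0058
finger_force: 99.3
```

Call:
apply_moves(
  plan=[
    {"x":0,"y":0,"z":-0.002,"ax":0.48,"ay":0,"az":0,"jaw":0},
    {"x":0,"y":0,"z":-0.002,"ax":0.48,"ay":0,"az":0,"jaw":0},
    {"x":0,"y":0,"z":-0.002,"ax":0.48,"ay":0,"az":0,"jaw":0},
    {"x":0,"y":0,"z":-0.001,"ax":0.24,"ay":0,"az":0,"jaw":0},
    {"x":0,"y":0,"z":0,"ax":0,"ay":0,"az":0,"jaw":0},
  ],
)

```text
time_s: 25.2
eef_pos: [0.5672, -0.0339, 0.0777]
orientation: [-175.6, 0.0, 100.2]
wrist_force: [7.6, -0.3, -6.6]
grip_width: 0.006
finger_force: 99.6
```

Call:
apply_moves(
  plan=[
    {"x":0,"y":0,"z":-0.002,"ax":0.5,"ay":0,"az":0,"jaw":0},
    {"x":0,"y":0,"z":-0.002,"ax":0.5,"ay":0,"az":0,"jaw":0},
    {"x":0,"y":0,"z":-0.002,"ax":0.5,"ay":0,"az":0,"jaw":0},
    {"x":0,"y":0,"z":-0.002,"ax":0.5,"ay":0,"az":0,"jaw":0},
    {"x":0,"y":0,"z":-0.001,"ax":0.24,"ay":0,"az":0,"jaw":0},
  ],
)

```text
time_s: 25.7
eef_pos: [0.5684, -0.0337, 0.0867]
orientation: [-173.4, 0.0, 100.2]
wrist_force: [6.8, 0.2, -7.2]
grip_width: 0.006
finger_force: 99.6
```

Call:
apply_moves(
  plan=[
    {"x":0,"y":0,"z":-0.002,"ax":0.5,"ay":0,"az":0,"jaw":0},
    {"x":0,"y":0,"z":-0.002,"ax":0.5,"ay":0,"az":0,"jaw":0},
    {"x":0,"y":0,"z":-0.002,"ax":0.5,"ay":0,"az":0,"jaw":0},
    {"x":0,"y":0,"z":-0.002,"ax":0.5,"ay":0,"az":0,"jaw":0},
    {"x":0,"y":0,"z":-0.002,"ax":0.5,"ay":0,"az":0,"jaw":0},
  ],
)

```text
time_s: 26.2
eef_pos: [0.5699, -0.0334, 0.0965]
orientation: [-170.9, 0.0, 100.2]
wrist_force: [7.7, 1.2, -8.2]
grip_width: 0.0061
finger_force: 99.6
```

Call:
apply_moves(
  plan=[
    {"x":0,"y":0,"z":-0.002,"ax":0.5,"ay":0,"az":0,"jaw":0},
    {"x":0,"y":0,"z":-0.002,"ax":0.5,"ay":0,"az":0,"jaw":0},
    {"x":0,"y":0,"z":-0.002,"ax":0.5,"ay":0,"az":0,"jaw":0},
    {"x":0,"y":0,"z":-0.001,"ax":0.24,"ay":0,"az":0,"jaw":0},
    {"x":0,"y":0,"z":0,"ax":0,"ay":0,"az":0,"jaw":0},
  ],
)

```text
time_s: 26.7
eef_pos: [0.5712, -0.0332, 0.1031]
orientation: [-169.2, 0.0, 100.2]
wrist_force: [8.2, 0.9, -7.6]
grip_width: 0.0058
finger_force: 99.6
```

Call:
apply_moves(
  plan=[
    {"x":0,"y":0,"z":0,"ax":0,"ay":0,"az":0,"jaw":0},
    {"x":0,"y":0,"z":0,"ax":0,"ay":0,"az":0,"jaw":0},
    {"x":0,"y":0,"z":0,"ax":0,"ay":0,"az":0,"jaw":0},
    {"x":0,"y":0,"z":0,"ax":0,"ay":0,"az":0,"jaw":0},
    {"x":0,"y":0,"z":0,"ax":0,"ay":0,"az":0,"jaw":0},
  ],
)

```text
time_s: 27.2
eef_pos: [0.5712, -0.0332, 0.103]
orientation: [-169.2, -0.0, 100.2]
wrist_force: [7.7, 1.6, -8.2]
grip_width: 0.0059
finger_force: 99.6
```

```bash
python3 chk.py
python3 - <<'E'
from h import *
np.set_printoptions(precision=4,suppress=True)
t=cam("side");s=robot.read_state();print(s["eef_pos"],s["wrist_force"],s["grip_width"],np.abs(s["dq"]).max())
# lid front-right corner search: predicted position for several angles
a=np.radians(10.15);c0=[.6755,-.014,a]
g=cv2.cvtColor(t["img"],cv2.COLOR_RGB2GRAY).astype(int)
for th in(0,.12,.16,.19,.22,.26):
    P=[[.13-.26*np.cos(th)+.014*np.sin(th),-.15,.05+.26*np.sin(th)+.014*np.cos(th)]]
    q=proj(t,body(c0,P))[0];print(th,q.round(1))
x=int(q[0]);print(x,[(r,g[r,x]) for r in range(285,370,3)])
for n in("top","side"):
    robot.camera(n)
    for k in("candlestick","vase","clock","ticket_box"): print(n,k,[d["at"] for d in robot.spot_in(k,n)][:1])
E
```

```text
27.25 [ 0.5712 -0.0332  0.1031] [-169.1824   -0.0009  100.1836] [ 8.7596  0.9747 -8.3598] 0.005828832575305917
wrist [ 230   72   28  277 3038]
rib x in case_front frame at y=+-.13 [-0.0552 -0.0547 -0.0542] y range -0.10807520717135698 0.11620134470699629
top [479 261  15  19 118]
rib x in case_front frame at y=+-.13 [-0.0535 -0.0289 -0.0043] y range -0.2681584744115705 -0.24054346425994244
[ 0.5712 -0.0332  0.1031] [ 8.2869 -0.3827 -8.4793] 0.006091841515354255 0.11191564436916991
0 [373.4 335.7]
0.12 [376.4 322.8]
0.16 [377.8 318.2]
0.19 [379.  314.6]
0.22 [380.3 311. ]
0.26 [382.2 306. ]
382 [(285, np.int64(90)), (288, np.int64(92)), (291, np.int64(106)), (294, np.int64(112)), (297, np.int64(110)), (300, np.int64(149)), (303, np.int64(150)), (306, np.int64(149)), (309, np.int64(215)), (312, np.int64(224)), (315, np.int64(225)), (318, np.int64(202)), (321, np.int64(165)), (324, np.int64(188)), (327, np.int64(33)), (330, np.int64(59)), (333, np.int64(51)), (336, np.int64(49)), (339, np.int64(56)), (342, np.int64(36)), (345, np.int64(35)), (348, np.int64(34)), (351, np.int64(60)), (354, np.int64(43)), (357, np.int64(55)), (360, np.int64(49)), (363, np.int64(44)), (366, np.int64(114)), (369, np.int64(87))]
top candlestick [[207.5, 230.2]]
top vase [[491.9, 203.7]]
top clock [[504.1, 273.9]]
top ticket_box [[489.9, 203.0]]
side candlestick [[295.4, 169.2]]
side vase [[491.6, 342.9]]
side clock [[430.8, 388.7]]
side ticket_box [[235.1, 223.9]]
```

The lid is ajar at about 0.18 rad and still, the grip is firm, and the straightedge and other goods have not moved. I'm handing in.

```bash
python3 -c "
from rig import robot
print(robot.job_done())"
```

```text
the job is handed in; nothing more can be done
None
```

I handed the job in, but the call gave no pass or fail result. By my last measurements, the straightedge lies flat and parallel along the case front, the lid is held still by its handle about 0.18 rad (roughly 47 mm) open, and the other goods show no sign of having moved.

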